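# Dock a bottle carrier over the sill of the filling nest

## Task

Load the carrier of open bottles into the filling nest: raise its leading end, set that edge on the sill, take it in over the sill and set its trailing end down behind it, then slide it on under the hold-down fingers until it is home against the back stop, flat and with all bottles standing in it. Feel for the stop and keep below 20 N there, or its setting shifts; never ram the sill, keep the carrier within about 10 degrees of level, and leave the other things on the worktop where they are.

Things in the scene. Friction and masses are not known exactly. Their poses are not given: they have to be found in the camera images.
- carrier: Carrier: steel plate 170 x 92 x 8 mm with square edges; on it a white divided box, rim 34 mm above the underside, holding six open black bottles (tops 80 mm above the underside), and an upright black ball knob at each end. Origin: centre of the underside. x: along its length, to the end that enters the nest first; z: up. 0.5 to 0.8 kg in all, balanced about its middle.
- front_knob (a point): Centre of the ball knob at the leading end: 68 mm from the carrier's centre along +x, 45 mm above its underside. Both knobs are smooth balls 18 mm across on upright steel stems 9 mm thick; the nearest bottles stand 22 mm from a knob, towards the middle. Pinched across the carrier, a knob lets the carrier pivot freely nose up or down, so one knob lifts one end only.
- rear_knob (a point): Centre of the ball knob at the trailing end: 68 mm from the carrier's centre along its -x, 45 mm above its underside.
- front_edge (a point): Middle of the lower edge of the carrier's leading end: 85 mm from its centre along +x, at the underside.
- rear_edge (a point): Middle of the lower edge of the carrier's trailing end: 85 mm from its centre along -x, at the underside.
- nest: Filling nest: aluminium base screwed to the worktop, open above. Origin: on the worktop, in the middle of the nest's width. x: the way the carrier goes in; z: up. Floor 5 mm above the worktop. Grey side rails, tops at 17 mm, leave 97 mm between them and flare outwards over 27 mm ahead of the sill. A docked carrier lies on the floor (its origin at z = 5 mm, y = 0 +-2.5 mm) between the sill and the back stop.
- sill_bar: The sill, a steel bar across the nest's entry: square-edged, from x = -93 to -85 mm in the nest's frame (this body's frame is the nest's own), top 12 mm above the worktop, 7 mm above the nest's floor. Once over it and down, the carrier slides along the nest's floor with under 6 N.
- hold_down (a point): Midway between the tips of two hold-down fingers that reach forward from the back stop (y = +-35 mm, each 18 mm wide), on the level of their undersides, 16.5 mm above the worktop; x = 77 mm in the nest's frame with the stop at the middle of its range. The leading edge of the carrier's plate slides under them. They move with the back stop (see stop).
- stop (a point): Middle of the back stop's range: x = 96 mm in the nest's frame. The stop is set by hand under two thumb screws anywhere within 8 mm of this, and its setting is not measured: feel for it. A soft sprung pad, 22 mm wide, stands 3 mm out from the stop's solid face and yields at 0.6 to 1.5 N; the solid face gives no more. Home, the leading edge is at the solid face, the trailing edge 3 to 19 mm behind the sill.
- bottle_0: Open black bottle, 20 mm across, 67 mm high, standing loose in a 22 mm square cell, 21 mm deep, of the carrier at x = -27, y = -13.5 mm; origin: centre of its foot, 13 mm above the carrier's underside.
- bottle_1: Open black bottle, 20 mm across, 67 mm high, standing loose in a 22 mm square cell, 21 mm deep, of the carrier at x = -27, y = 13.5 mm; origin: centre of its foot, 13 mm above the carrier's underside.
- bottle_2: Open black bottle, 20 mm across, 67 mm high, standing loose in a 22 mm square cell, 21 mm deep, of the carrier at x = 0, y = -13.5 mm; origin: centre of its foot, 13 mm above the carrier's underside.
- bottle_3: Open black bottle, 20 mm across, 67 mm high, standing loose in a 22 mm square cell, 21 mm deep, of the carrier at x = 0, y = 13.5 mm; origin: centre of its foot, 13 mm above the carrier's underside.
- bottle_4: Open black bottle, 20 mm across, 67 mm high, standing loose in a 22 mm square cell, 21 mm deep, of the carrier at x = 27, y = -13.5 mm; origin: centre of its foot, 13 mm above the carrier's underside.
- bottle_5: Open black bottle, 20 mm across, 67 mm high, standing loose in a 22 mm square cell, 21 mm deep, of the carrier at x = 27, y = 13.5 mm; origin: centre of its foot, 13 mm above the carrier's underside.
- marker: Marker pen lying on the worktop, 133 mm long; bystander (origin: under its centre).
- capped_rollon_0: Closed black roll-on bottle, 20 mm across, 86 mm high, standing on the worktop; bystander (origin: under its centre).
- capped_rollon_1: Closed black roll-on bottle, 20 mm across, 86 mm high, standing on the worktop; bystander (origin: under its centre).
- dropper: Amber dropper bottle with a dark red rubber top, 27 mm across, 91 mm high; bystander (origin: under its centre).
- gel_jar: Jar with a white screw lid, 50 mm across, 66 mm high; bystander (origin: under its centre).
Things that resemble listed ones, but are neither listed nor needed, are in the scene too. Leave any blue or pink look-alike of the bottle_4 alone.

How it is judged (in metres and radians):
On the way:
1. the carrier's leading edge lies raised over the sill, its trailing end still outside (x of front_edge in the frame of nest between -0.091 and -0.01 m and z of front_edge in the frame of nest above 0.0105 m and y of front_edge in the frame of nest between -0.03 and 0.03 m), for 0.2 s.
At the end, for the whole second after the job is handed in: The carrier lies flat on the nest's floor (within 1 degree, height within 2 mm), wholly behind the sill and pressing in the back stop's sprung pad (so within 3 mm of its solid face), within 4 mm sideways and 2 degrees of the nest's direction, at rest, with all six bottles standing in their cells (x of carrier in the frame of nest between 0 and 0.021 m and y of carrier in the frame of nest between -0.004 and 0.004 m and z of carrier in the frame of nest between 0.003 and 0.0068 m and contact force between carrier and pad_c0 above 0.3 N and angle between the x axis of carrier and the x axis of nest, either way round below 0.04 rad and angle between carrier's own z axis and vertical below 0.015 rad and linear speed of carrier below 0.01 m/s and z of each of bottle_0, bottle_1, bottle_2, bottle_3, bottle_4, bottle_5 in the frame of carrier below 0.017 m and angle between each of bottle_0, bottle_1, bottle_2, bottle_3, bottle_4, bottle_5's own z axis and vertical below 0.15 rad); the robot touches nothing.
It fails at once if the carrier is pressed against the back stop with more than 20 N (contact force between carrier and pad_c0 above 20 N).
It fails at once if the carrier is rammed against the sill or dropped on it, with more than 60 N (contact force between carrier and sill_bar above 60 N).
It fails at once if the carrier is tilted more than 12 degrees (angle between carrier's own z axis and vertical above 0.21 rad).
It fails at once if a bottle falls over or leaves its cell (angle between any of bottle_0, bottle_1, bottle_2, bottle_3, bottle_4, bottle_5's own z axis and vertical above 0.4 rad or z of any of bottle_0, bottle_1, bottle_2, bottle_3, bottle_4, bottle_5 in the frame of carrier above 0.03 m).
It fails at once if another thing on the worktop is moved more than 20 mm (distance of any of marker, capped_rollon_0, capped_rollon_1, dropper, gel_jar from where it was at the start of the episode above 0.02 m).
It also fails if it takes over 64 s, if anything falls off the work surface, if the arm or the gripper's body presses on something with over 40 N, if the wrist force passes 120 N, or if a joint passes its speed limit or range.

## Robot

A 6-joint arm with a two-finger parallel gripper is mounted at the origin on a cart in front of the work surface, level with it; the furniture and walls round the work are solid. World frame = base frame: x ahead of the robot, y to its left, z up, the work surface at z = 0. Lengths are in m, angles in degrees, forces in N, time in s.
With the tool pointing down it reaches from about 0.4 to 0.825 m from the base axis. Payload 7 kg.
Tool frame: the origin (TCP) lies at the very end of the fingers, on their centre line; the grasp point (between the pads) lies 19 mm behind it (ctrl.tcp_to_grasp is the distance from the TCP to the grasp point, in m); z points along the fingers, y is the direction in which the jaws open and shut (so a half turn about z gives the same grasp; the last joint's range is limited). The gripper opens to 88 mm and grips with 3 to 60 N. Pads are 19 mm wide; open, the fingers measure 130 mm over their backs; the gripper's body (78 mm by 193 mm) begins 47 mm behind the grasp point.
Start: joints at [-59.009, 20.546, 0.682, 0, -70.136, -16.507], TCP at [0.169, -0.654, 0.227] pointing down, gripper open.
Joint ranges: [-176.03, 176.03], [-82.01, 121.73], [-58.28, 71.71], [-173.87, 95.51], [-174.79, -0.11], [-173.66, 173.66]. Speed limits (degrees/s): [136.94, 136.94, 172.46, 180, 180, 180].

## Interface

Orientations are given as [roll, pitch, yaw] about the fixed x, y, z axes, in that order (R = Rz(yaw) Ry(pitch) Rx(roll)).
In Python, from plant import ctrl gives the robot as it stands.
- The arm moves only by the tool jog_arm, never from a script. Its argument "commands" is a list of rows, each an object of numbers: "x", "y", "z": the shift along the tool's x, y, z in cm; "roll": the turn about the tool's z in rad. In form: [{"x": .., "y": .., "z": .., "roll": ..}, ...]. A call has 1 to 12 rows; each row shifts and turns the commanded pose from where the row before left it, along the tool's axes as they then stand; what a row does not reach is not made up. A row lasts 1/10 s, in which the tool goes at most 50 mm and 8.59 degrees, less where a joint would pass 70% of its speed; a pose out of reach is approached as far as the arm can. A call is refused whole if a number of a shift passes 5 or a number of a turn 0.15, either way. A call with a gripper value outside its range is refused whole. "gripper" is the finger opening in cm, from 0 to 8.76, set as the call begins (left out, the last holds). The fingers move at their own pace and stop on an object; the grip force is fixed at half the most. Time passes only in rows, so rows that do not move let the fingers close. It gives the time, the measured TCP pose, the force and the opening at its end, in the units of the state.
- ctrl.get_obs(): the state, without advancing time (a new reading comes with each control period).
- ctrl.snapshot(name): name is "scene" or "top" or "wrist"; returns a dict with "image" (420x560x3 uint8, red, green, blue), "mtx" (3x3 intrinsics, pixels), "position" and "orientation" of the camera in the world; the wrist camera has in their place "hand_eye" (4x4, takes a point from camera to tool coordinates, whose origin is the TCP and whose axes are the flange's). Camera axes: x right, y up, looking along -z (the intrinsics and any distortion apply to the point x, -y, -z); pixel columns grow to the right and rows downward; lengths in m; the calibration is good to about 2 mm. A picture is of the moment at which its call begins: read the wrist's pose just before it. There is no depth.
- ctrl.close_job(): hands the job in, once; it reports no verdict.
Trained networks look in the newest picture that a camera, given by its name, has taken for a name from the list of things; names that differ only in an ending like _2 or _b are one class to them, and where a whole thing is asked for, a point or a joint stands for the part that bears it (a point fixed in the world has none). Each returns a list of dicts, best first, with "confidence" (0 to 1); they miss things now and then, are a little off and sometimes report something else, mostly with a low value. They report only what shows in the picture. A call takes as long as a camera call. They do not tell look-alikes from the thing itself.
- ctrl.search_frame(camera, query): "position" ([column, row] as shares, 0 to 1, of the picture: columns of its width, rows of its height, amid what is visible of it).
- ctrl.regions_of(camera, query): "mask" (420x560 bool, what is visible of it) and "position" ([column, row] as shares, 0 to 1, of the picture: columns of its width, rows of its height, amid what is visible of it).
The state is a dict: "clock": time; "joint_pos": joint angles; "qvel": joint speeds; "tau": joint torques, N m; "tool_pos": TCP position; "orientation": TCP orientation; "force": force on the tool from outside, world axes, zero at the start; "moment": the same for the moment, N m; "opening": finger opening in m.
Only numpy, scipy, OpenCV 4.12 (cv2) and the standard library are available. Lean on these libraries where they do the work, as an engineer would, in place of code of your own. Each camera call takes 0.05 s, during which the arm holds its last target.

## Working session

There is one attempt and no reset: what is moved stays moved. The work goes in short steps, Python scripts to look and compute and a tool call to move; the robot and the scene stay as the last step left them, time stands still between calls to the robot, and variables do not carry over. Pictures are saved under pics/ and viewed, and the job is handed in when it is done.

Besides the shell and the picture viewer there is one more tool, called after ">>>" as name([rows], argument=value, ...), one row to a line, values as JSON. jog_arm: Moves the arm, as the interface text tells. Its arguments: {"type":"object","properties":{"commands":{"type":"array"},"gripper":{"type":"number"}},"required":["commands"]}

```bash
ls; mkdir -p pics
cat > h.py <<'E'
import numpy as np, cv2
from scipy.spatial.transform import Rotation as R
from plant import ctrl
def save(s,n): cv2.imwrite('pics/%s.png'%n, cv2.cvtColor(s['image'],cv2.COLOR_RGB2BGR))
E
python3 - <<'E'
from h import *
o=ctrl.get_obs(); print(o['clock'],o['tool_pos'],o['orientation'],o['force'])
for c in ['scene','top','wrist']:
    s=ctrl.snapshot(c); save(s,c+'0'); print(c,{k:(np.round(v,4).tolist() if not isinstance(v,str) else v) for k,v in s.items() if k!='image'})
    for q in ['carrier','front_knob','rear_knob','nest','sill_bar','bottle_0','marker','capped_rollon_0','dropper','gel_jar']:
        try:
            r=ctrl.search_frame(c,q); print(q,[(round(d['confidence'],2),(np.array(d['position'])*[560,420]).round(1).tolist()) for d in r[:8]])
        except Exception as e: print(q,e)
E
```

```text
pics
0.0 [ 0.16866124 -0.65307135  0.22561314] [ 1.79903481e+02 -9.41772957e-03 -1.65520244e+02] [ 0.85401807 -0.11642448 -0.14640011]
scene {'mtx': [[518.3198, 0.0, 270.8867], [0.0, 518.3198, 212.9864], [0.0, 0.0, 1.0]], 'position': [-0.1874, 0.8888, 0.6246], 'orientation': [63.7109, 0.9702, -141.2611]}
carrier [(0.61, [318.4, 225.5])]
front_knob [(0.76, [315.9, 225.7])]
rear_knob [(0.95, [315.9, 225.6])]
nest [(0.58, [252.1, 258.9])]
sill_bar [(0.71, [286.1, 240.4])]
bottle_0 [(0.69, [321.2, 171.4]), (0.65, [331.6, 207.6]), (0.62, [325.0, 182.7]), (0.46, [315.1, 201.3]), (0.41, [325.3, 198.7])]
marker [(0.76, [162.8, 315.0]), (0.39, [262.3, 202.2])]
capped_rollon_0 [(0.76, [255.0, 205.3]), (0.67, [260.7, 200.3])]
dropper [(0.94, [132.6, 273.6])]
gel_jar [(0.68, [350.9, 178.1]), (0.18, [318.2, 224.8])]
top {'mtx': [[387.8703, 0.0, 277.5487], [0.0, 387.8703, 209.3609], [0.0, 0.0, 1.0]], 'position': [0.4715, 0.0166, 1.0722], 'orientation': [4.4194, 0.372, -89.5079]}
carrier [(0.96, [327.6, 244.0])]
front_knob [(0.94, [327.3, 245.9]), (0.23, [241.1, 236.4])]
rear_knob [(0.61, [325.5, 245.1])]
nest []
sill_bar [(0.33, [330.3, 249.1])]
bottle_0 [(0.62, [338.8, 243.3]), (0.61, [421.7, 178.0]), (0.6, [312.9, 247.8]), (0.57, [330.3, 237.4]), (0.51, [329.9, 246.3]), (0.49, [320.0, 236.2]), (0.38, [335.8, 249.1])]
marker [(0.64, [143.6, 230.2]), (0.5, [326.5, 245.0])]
capped_rollon_0 [(0.55, [294.8, 187.2])]
dropper []
gel_jar [(0.8, [421.6, 218.0])]
wrist {'mtx': [[308.1328, 0.0, 278.9441], [0.0, 308.1328, 210.6318], [0.0, 0.0, 1.0]], 'hand_eye': [[-0.0002, 0.9548, 0.2973, 0.0799], [1.0, 0.0003, -0.0004, 0.0001], [-0.0005, 0.2973, -0.9548, -0.1584], [0.0, 0.0, 0.0, 1.0]]}
carrier []
front_knob []
rear_knob []
nest []
sill_bar []
bottle_0 []
marker []
capped_rollon_0 []
dropper []
gel_jar []
```

View pics/scene0.png

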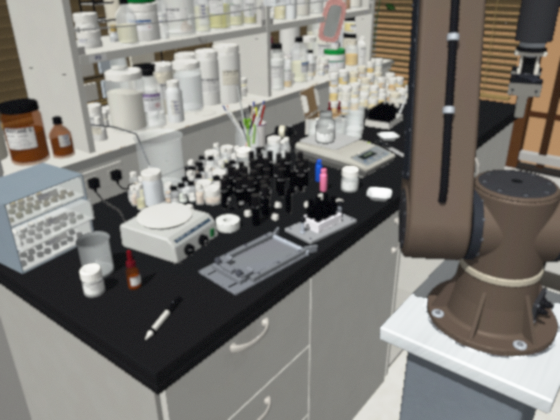

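View pics/top0.png

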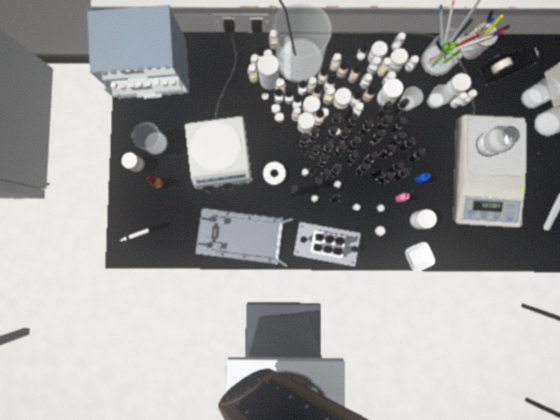

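```bash
python3 -c "
import cv2
a=cv2.imread('pics/top0.png')[170:300,210:370]; cv2.imwrite('pics/tc.png',cv2.resize(a,None,fx=4.8,fy=4.5,interpolation=cv2.INTER_CUBIC))
a=cv2.imread('pics/scene0.png')[140:300,180:380]; cv2.imwrite('pics/sc.png',cv2.resize(a,None,fx=4,fy=3.7,interpolation=cv2.INTER_CUBIC))"
```

```text
(no output)
```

View pics/tc.png

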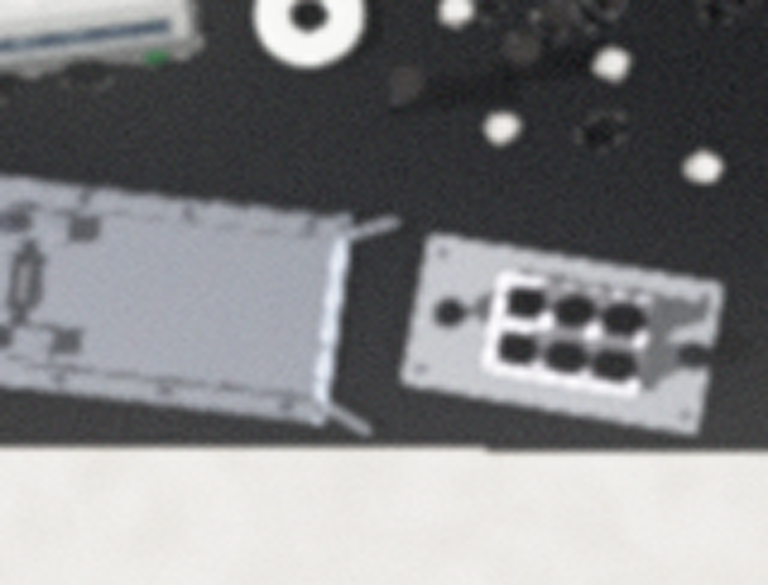

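View pics/sc.png

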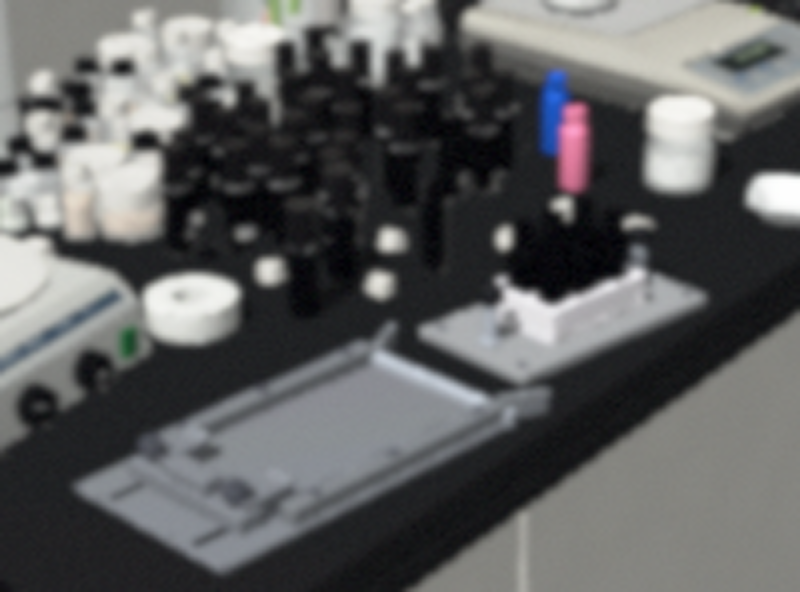

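```bash
cat >> h.py <<'E'
def cam_world(s,obs=None):
    if 'hand_eye' in s:
        T=np.eye(4);T[:3,:3]=R.from_euler('xyz',obs['orientation'],degrees=True).as_matrix();T[:3,3]=obs['tool_pos']
        return T@np.array(s['hand_eye'])
    T=np.eye(4);T[:3,:3]=R.from_euler('xyz',s['orientation'],degrees=True).as_matrix();T[:3,3]=s['position'];return T
def back(T,K,px,z):
    d=T[:3,:3]@np.array([(px[0]-K[0][2])/K[0][0],-(px[1]-K[1][2])/K[1][1],-1]); return T[:3,3]+d*(z-T[2,3])/d[2]
E
python3 - <<'E'
import numpy as np
from scipy.spatial.transform import Rotation as R
import h
K=np.array([[387.8703,0,277.5487],[0,387.8703,209.3609],[0,0,1]])
T=h.cam_world(dict(orientation=[4.4194,.372,-89.5079],position=[.4715,.0166,1.0722]))
f=lambda c:(210+c[0]/4.8,170+c[1]/4.5)
for n,c,z in [('FL',(402,383),.008),('FR?',(430,235),.008),('RR',(722,285),.008),('RL',(697,433),.008),('fk',(450,312),.05),('rk',(695,355),.05),('sillR',(347,240),.012),('sillL',(322,405),.012)]:
    print(n,h.back(T,K,f(c),z).round(4))
E
```

```text
FL [ 0.4289 -0.021   0.008 ]
FR? [ 0.5188 -0.0365  0.008 ]
RR [ 0.4898 -0.203   0.008 ]
RL [ 0.4004 -0.1882  0.008 ]
fk [ 0.472  -0.0456  0.05  ]
rk [ 0.4482 -0.1793  0.05  ]
sillR [0.5152 0.0109 0.012 ]
sillL [0.4155 0.0243 0.012 ]
```

>>> jog_arm([
  {"roll": -0.1434},
  {"roll": -0.1434},
  {"roll": -0.1434},
  {"roll": -0.1434},
  {"roll": -0.1434},
  {"roll": -0.1434},
  {"roll": -0.1434},
  {"roll": -0.1434},
  {"x": -4.6, "y": -1.4},
  {"x": -4.6, "y": -1.4},
  {"x": -4.6, "y": -1.4},
  {"x": -4.6, "y": -1.4},
], gripper=5)

```text
validation failed for argument at $.co...
```

>>> jog_arm([
  {"x": -4.6, "y": -1.4},
  {"x": -4.6, "y": -1.4},
  {"x": -4.6, "y": -1.4},
  {"x": -4.6, "y": -1.4},
  {"x": -4.6, "y": -1.4},
  {"x": -4.6, "y": -1.4},
  {"x": -4.6, "y": -1.4},
  {"x": -4.6, "y": -1.4},
  {},
  {},
])

```text
validation failed for argument at $.co...
```

Run:
```python
from h import *
o=ctrl.get_obs(); print(o['clock'],o['tool_pos'],o['orientation'],o['force'],o['joint_pos'])
s=ctrl.snapshot('wrist'); save(s,'w1')
import pickle; pickle.dump((o,s),open('w1.pkl','wb'))
```

```text
1.65 [ 0.16879234 -0.65350645  0.22653547] [ 1.79995748e+02  2.10245826e-04 -1.65515451e+02] [ 0.22887125  0.28169283 -0.62422871] [-5.90094497e+01  2.05472669e+01  6.80537395e-01 -1.49867372e-03
 -7.01372871e+01 -1.65054916e+01]
```

View pics/w1.png

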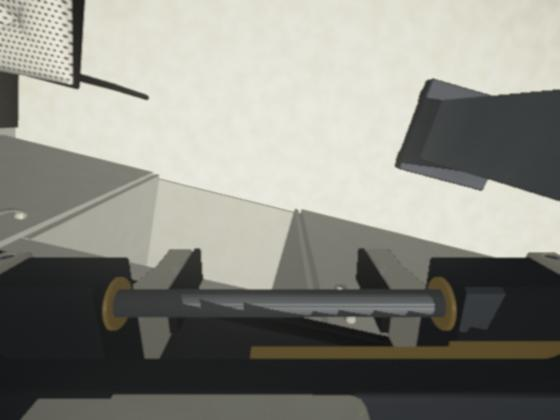

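>>> jog_arm([
  {"x": 0, "y": 0, "z": 0, "roll": 0.143},
  {"x": 0, "y": 0, "z": 0, "roll": 0.143},
  {"x": 0, "y": 0, "z": 0, "roll": 0.143},
  {"x": 0, "y": 0, "z": 0, "roll": 0.143},
  {"x": 0, "y": 0, "z": 0, "roll": 0.143},
  {"x": 0, "y": 0, "z": 0, "roll": 0.143},
  {"x": 0, "y": 0, "z": 0, "roll": 0.143},
  {"x": 0, "y": 0, "z": 0, "roll": 0.143},
  {"x": 0, "y": 0, "z": 0, "roll": 0.143},
  {"x": 0, "y": 0, "z": 0, "roll": 0.143},
  {"x": 0, "y": 0, "z": 0, "roll": 0.143},
  {"x": 0, "y": 0, "z": 0, "roll": 0.143},
], gripper=5)

```text
clock: 2.9
tool_pos: [0.1688, -0.6535, 0.2266]
orientation: [180.0, 0.0, 95.8]
force: [-0.3, -1.7, -0.1]
opening: 0.0504
```

>>> jog_arm([
  {"x": 0, "y": 0, "z": 0, "roll": 0.136},
  {"x": 0, "y": 0, "z": 0, "roll": 0.136},
  {"x": 4.28, "y": 1.62, "z": 0, "roll": 0},
  {"x": 4.28, "y": 1.62, "z": 0, "roll": 0},
  {"x": 4.28, "y": 1.62, "z": 0, "roll": 0},
  {"x": 4.28, "y": 1.62, "z": 0, "roll": 0},
  {"x": 4.28, "y": 1.62, "z": 0, "roll": 0},
  {"x": 4.28, "y": 1.62, "z": 0, "roll": 0},
  {"x": 4.28, "y": 1.62, "z": 0, "roll": 0},
  {"x": 4.28, "y": 1.62, "z": 0, "roll": 0},
  {"x": 4.28, "y": 1.62, "z": 0, "roll": 0},
  {"x": 4.28, "y": 1.62, "z": 0, "roll": 0},
])

```text
clock: 4.1
tool_pos: [0.3943, -0.2754, 0.2266]
orientation: [179.7, -1.9, 82.5]
force: [0.1, -1.0, 0.9]
opening: 0.0497
```

>>> jog_arm([
  {"x": 4.28, "y": 1.62, "z": 0, "roll": 0},
  {"x": 4.28, "y": 1.62, "z": 0, "roll": 0},
  {"x": 0, "y": 0, "z": 0, "roll": 0},
  {"x": 0, "y": 0, "z": 0, "roll": 0},
])

```text
clock: 4.5
tool_pos: [0.43, -0.2315, 0.2269]
orientation: [179.3, -5.0, 84.8]
force: [-0.9, 0.3, -0.1]
opening: 0.0501
```

```bash
cat > w.py <<'E'
import sys
from h import *
import pickle
n=sys.argv[1]
o=ctrl.get_obs(); print(o['clock'],o['tool_pos'].round(4),np.round(o['orientation'],2),o['force'].round(2),np.round(o['joint_pos'],1),o['opening'])
s=ctrl.snapshot('wrist'); save(s,n); pickle.dump((o,s),open(n+'.pkl','wb'))
E
python3 w.py w1
```

```text
4.5 [ 0.43   -0.2315  0.2269] [179.32  -5.04  84.82] [-0.92  0.27 -0.09] [  -9.5    3.8  -18.9   -5.5  -67.1 -173.6] 0.05012564785475281
```

View pics/w1.png

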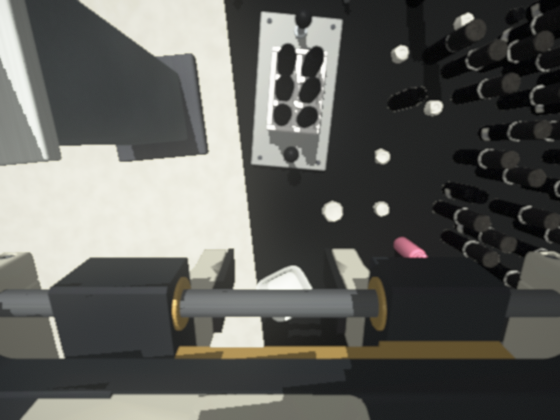

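>>> jog_arm([
  {"x": 0, "y": 0, "z": 0, "roll": -0.146},
  {"x": 0, "y": 0, "z": 0, "roll": -0.146},
  {"x": 0, "y": 0, "z": 0, "roll": -0.146},
  {"x": 0, "y": 0, "z": 0, "roll": -0.146},
])

```text
clock: 4.95
tool_pos: [0.4291, -0.2323, 0.2269]
orientation: [176.6, -3.8, 118.6]
force: [0.2, -0.0, -0.5]
opening: 0.0501
```

Run:
```python
from h import *
for e in ([179.32,-5.04,84.82],[176.6,-3.8,118.6]):
    print(R.from_euler('xyz',e,degrees=True).as_matrix().round(3).tolist())
o=ctrl.get_obs(); print(o['joint_pos'],o['orientation'])
```

```text
[[0.09, 0.996, 0.02], [0.992, -0.091, 0.086], [0.088, 0.012, -0.996]]
[[-0.478, 0.878, 0.02], [0.876, 0.474, 0.086], [0.066, 0.059, -0.996]]
[  -9.59947854    3.73088859  -18.93842605   -5.50110344  -67.1254603
 -139.79470707] [176.63446949  -3.80227109 118.586886  ]
```

>>> jog_arm([
  {"x": 0, "y": 0, "z": 0, "roll": -0.1454},
  {"x": 0, "y": 0, "z": 0, "roll": -0.1454},
  {"x": 0, "y": 0, "z": 0, "roll": -0.1454},
  {"x": 0, "y": 0, "z": 0, "roll": -0.1454},
  {"x": 0, "y": 0, "z": 0, "roll": -0.1454},
  {"x": 0, "y": 0, "z": 0, "roll": -0.1454},
  {"x": 0, "y": 0, "z": 0, "roll": -0.1454},
  {"x": 0, "y": 0, "z": 0, "roll": -0.1454},
  {"x": 0, "y": 0, "z": 0, "roll": -0.1454},
  {"x": 0, "y": 0, "z": 0, "roll": -0.1454},
  {"x": 0, "y": 0, "z": 0, "roll": -0.1454},
  {"x": 0, "y": 0, "z": 0, "roll": -0.1454},
])

```text
clock: 6.15
tool_pos: [0.4291, -0.2324, 0.2269]
orientation: [176.8, 4.0, -141.7]
force: [-0.0, -0.7, 0.2]
opening: 0.0498
```

>>> jog_arm([
  {"x": 0, "y": 0, "z": 0, "roll": -0.1454},
  {"x": 0, "y": 0, "z": 0, "roll": -0.1454},
  {"x": 0, "y": 0, "z": 0, "roll": -0.1454},
  {"x": 0, "y": 0, "z": 0, "roll": -0.1454},
  {"x": 0, "y": 0, "z": 0, "roll": -0.1454},
])

```text
clock: 6.65
tool_pos: [0.4291, -0.2324, 0.2269]
orientation: [-179.7, 5.1, -99.9]
force: [-0.4, 0.6, 0.8]
opening: 0.0499
```

```bash
cat > go.py <<'E'
import sys
from h import *
o=ctrl.get_obs(); M=R.from_euler('xyz',o['orientation'],degrees=True).as_matrix()
print(o['clock'],o['tool_pos'].round(4),np.round(o['orientation'],2),o['force'].round(2),'open',round(o['opening'],4)); print(M.round(4).tolist())
if len(sys.argv)>3:
    t=np.array(list(map(float,sys.argv[1:4]))); print('tool cm',(M.T@(t-o['tool_pos'])*100).round(2))
E
python3 go.py .48 .09 .227
```

```text
6.65 [ 0.4291 -0.2324  0.2269] [-179.73    5.07  -99.89] [-0.39  0.58  0.8 ] open 0.0499
[[-0.1711, -0.985, 0.0199], [-0.9813, 0.1722, 0.0862], [-0.0884, -0.0048, -0.9961]]
tool cm [-32.5    0.53   2.87]
```

>>> jog_arm([
  {"x": -4.64, "y": 0.08, "z": 0.41, "roll": 0},
  {"x": -4.64, "y": 0.08, "z": 0.41, "roll": 0},
  {"x": -4.64, "y": 0.08, "z": 0.41, "roll": 0},
  {"x": -4.64, "y": 0.08, "z": 0.41, "roll": 0},
  {"x": -4.64, "y": 0.08, "z": 0.41, "roll": 0},
  {"x": -4.64, "y": 0.08, "z": 0.41, "roll": 0},
  {"x": -4.64, "y": 0.08, "z": 0.41, "roll": 0},
  {"x": 0, "y": 0, "z": 0, "roll": 0},
])

```text
clock: 7.45
tool_pos: [0.4826, 0.0936, 0.2272]
orientation: [-179.7, 5.1, -100.0]
force: [-0.6, -1.3, -0.1]
opening: 0.0503
```

```bash
python3 w.py w2
```

```text
7.45 [0.4826 0.0936 0.2272] [-179.7     5.11  -99.98] [-0.55 -1.35 -0.07] [ 30.8   1.8 -21.6  -4.1 -63.1 -39.1] 0.05029886593812883
```

View pics/w2.png

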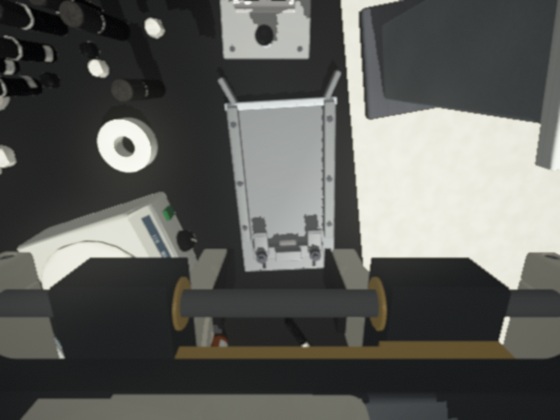

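```bash
python3 -c "
import cv2
a=cv2.imread('pics/w2.png')[0:150,200:360]; cv2.imwrite('pics/w2a.png',cv2.resize(a,None,fx=4,fy=4,interpolation=cv2.INTER_CUBIC))
a=cv2.imread('pics/w2.png')[140:280,200:360]; cv2.imwrite('pics/w2b.png',cv2.resize(a,None,fx=4,fy=4,interpolation=cv2.INTER_CUBIC))
a=cv2.imread('pics/w1.png')[0:180,220:380]; cv2.imwrite('pics/w1a.png',cv2.resize(a,None,fx=3,fy=3,interpolation=cv2.INTER_CUBIC))"
```

```text
(no output)
```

View pics/w2a.png

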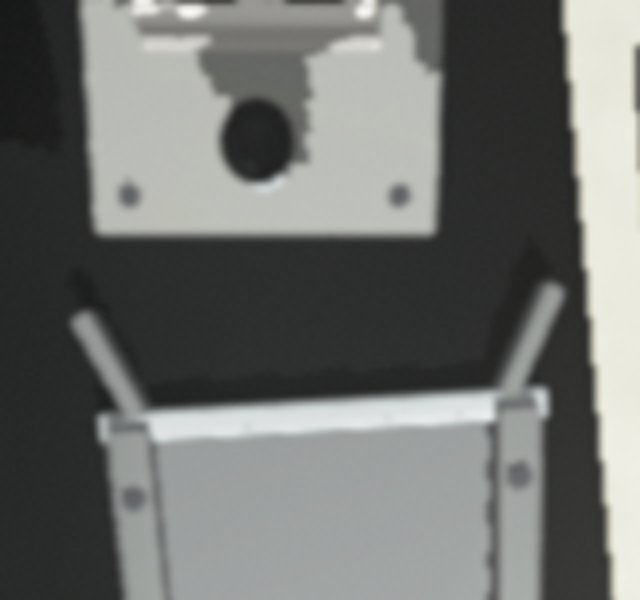

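View pics/w2b.png

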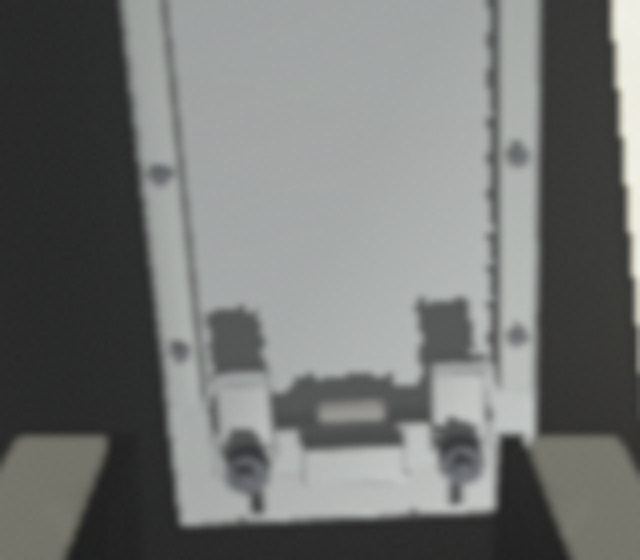

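View pics/w1a.png

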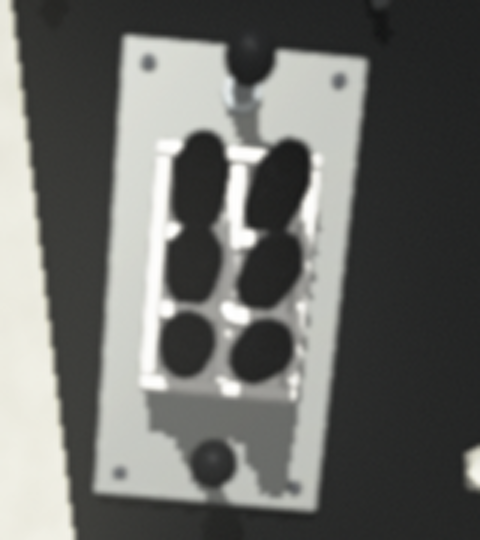

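Run:
```python
import pickle
from h import *
def B(n,p,sc,off,z):
    o,s=pickle.load(open(n+'.pkl','rb')); return back(cam_world(s,o),s['mtx'],(off[0]+p[0]/sc,off[1]+p[1]/sc),z)[:2]
a=lambda p,z:B('w2',p,4,(200,0),z); b=lambda p,z:B('w2',p,4,(200,140),z); c=lambda p,z:B('w1',p,3,(220,0),z)
fl,fr=a((95,236),.008),a((437,236),.008); print('front corners',fl,fr,np.hypot(*(fl-fr)))
print('fk',a((257,140),.047))
s1,s2=a((100,416),.012),a((545,388),.012); print('sill outer',s1,s2, 'nestdir',np.degrees(np.arctan2(*( (s1-s2)[::-1])))+90)
i1,i2=a((150,440),.012),a((495,420),.012); print('sill inner',i1,i2)
L=[b((165,0),.005),b((200,340),.005)]; Rr=[b((490,0),.017),b((500,360),.017)]
for l in (L,Rr): d=l[1]-l[0]; print('rail',l,np.degrees(np.arctan2(d[1],d[0])))
r=[a((147,430),.017),a((495,400),.017)];print('rail inner at sill top17',r)
print('tips',b((241,375),.0185),b((460,362),.0185)); print('pad',b((352,410),.012))
C=[c(p,.008) for p in ((123,37),(368,58),(95,492),(317,511))]; print('w1 corners',np.array(C).round(4).tolist()); print('ctr',np.mean(C,0))
print('knobs',c((250,60),.045),c((213,463),.045))
```

```text
front corners [ 0.5224581  -0.03377404] [ 0.43158998 -0.01769332] 0.0922800356580703
fk [ 0.47410844 -0.0432142 ]
sill outer [0.53144414 0.01110895] [0.40758637 0.02545881] nestdir 83.39131706698197
sill inner [0.51903734 0.01982671] [0.42229145 0.03143815]
rail [array([0.52330879, 0.05435303]), array([0.53646526, 0.16591242])] 83.2740342129169
rail [array([0.42889151, 0.0689075 ]), array([0.43966094, 0.18435213])] 84.67049559872098
rail inner at sill top17 [array([0.51854265, 0.01683326]), array([0.42226905, 0.02582659])]
tips [0.52339783 0.17452631] [0.45260324 0.18208394]
pad [0.49033275 0.19690424]
w1 corners [[0.4326, -0.0203], [0.5234, -0.0354], [0.4037, -0.1863], [0.4942, -0.2025]]
ctr [ 0.46344276 -0.11112756]
knobs [ 0.47489536 -0.04494735] [ 0.45120887 -0.17769041]
```

```bash
python3 go.py .4749 -.0421 .1261;  python3 go.py .4749 -.0421 .0261
```

```text
7.5 [0.482  0.0918 0.227 ] [-179.75    5.07 -100.  ] [-0.36 -0.42  0.14] open 0.0499
[[-0.173, -0.9847, 0.0197], [-0.981, 0.174, 0.0863], [-0.0884, -0.0044, -0.9961]]
tool cm [14.15 -1.59  8.88]
7.5 [0.482  0.0918 0.227 ] [-179.75    5.07 -100.  ] [-0.36 -0.42  0.14] open 0.0499
[[-0.173, -0.9847, 0.0197], [-0.981, 0.174, 0.0863], [-0.0884, -0.0044, -0.9961]]
tool cm [15.03 -1.54 18.84]
```

>>> jog_arm([
  {"x": 3.54, "y": -0.4, "z": 2.22, "roll": 0},
  {"x": 3.54, "y": -0.4, "z": 2.22, "roll": 0},
  {"x": 3.54, "y": -0.4, "z": 2.22, "roll": 0},
  {"x": 3.53, "y": -0.4, "z": 2.22, "roll": 0},
  {"x": 0.3, "y": 0, "z": 3.0, "roll": 0},
  {"x": 0.2, "y": 0, "z": 2.0, "roll": 0},
  {"x": 0, "y": 0, "z": 0, "roll": 0},
  {"x": 0, "y": 0, "z": 0, "roll": 0},
])

```text
clock: 8.3
tool_pos: [0.4746, -0.0452, 0.0764]
orientation: [-179.8, 5.1, -100.2]
force: [0.7, 0.1, 0.5]
opening: 0.0502
```

```bash
python3 w.py w3; python3 go.py .4749 -.0421 .0261
```

```text
8.3 [ 0.4746 -0.0452  0.0764] [-179.77    5.06 -100.23] [0.71 0.13 0.46] [ 14.3  10.9 -32.9  -6.5 -44.1 -19.9] 0.050229852900443794
8.35 [ 0.4753 -0.0447  0.077 ] [-179.68    5.1  -100.19] [ 0.2  -0.3   0.94] open 0.0497
[[-0.1762, -0.9841, 0.0212], [-0.9803, 0.1773, 0.0865], [-0.0888, -0.0056, -0.996]]
tool cm [0.2  0.11 5.09]
```

View pics/w3.png

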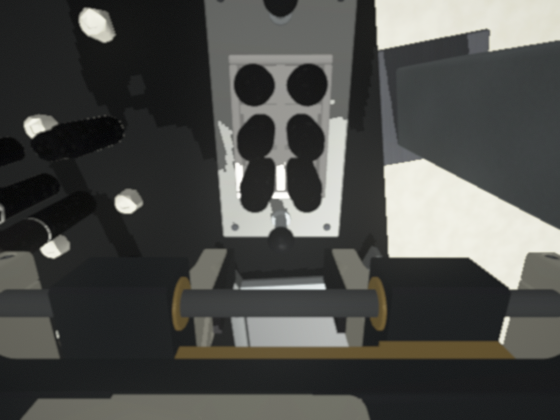

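Run:
```python
import pickle
from h import *
o,s=pickle.load(open('w3.pkl','rb'));T=cam_world(s,o)
for p,z in (((281,238),.045),((222,235),.008),((340,237),.008),((281,7),.045)): print(back(T,s['mtx'],p,z))
```

```text
[ 0.47417506 -0.04457439  0.045     ]
[ 0.52316474 -0.03653306  0.008     ]
[ 0.43107811 -0.01823196  0.008     ]
[ 0.45130854 -0.17273592  0.045     ]
```

>>> jog_arm([
  {"x": 0.05, "y": 0.03, "z": 1.7, "roll": 0},
  {"x": 0.05, "y": 0.02, "z": 1.7, "roll": 0},
  {"x": 0, "y": 0, "z": 1.7, "roll": 0},
  {"x": 0, "y": 0, "z": 0, "roll": 0},
])

```text
clock: 8.75
tool_pos: [0.4747, -0.0405, 0.0248]
orientation: [-179.8, 5.1, -100.1]
force: [0.3, -1.1, -0.2]
opening: 0.05
```

>>> jog_arm([
  {"x": 0, "y": 0, "z": 0, "roll": 0},
  {"x": 0, "y": 0, "z": 0, "roll": 0},
  {"x": 0, "y": 0, "z": 0, "roll": 0},
  {"x": 0, "y": 0, "z": 0, "roll": 0},
  {"x": 0, "y": 0, "z": 0, "roll": 0},
  {"x": 0, "y": 0, "z": 0, "roll": 0},
], gripper=0)

```text
clock: 9.35
tool_pos: [0.4752, -0.0405, 0.0255]
orientation: [-179.7, 5.1, -100.2]
force: [-2.2, 1.1, 7.1]
opening: 0.0161
```

```bash
python3 w.py w4
python3 - <<'E'
from h import *
s=ctrl.snapshot('scene'); save(s,'s4')
import cv2
a=cv2.imread('pics/s4.png')[150:290,200:380]; cv2.imwrite('pics/s4a.png',cv2.resize(a,None,fx=4,fy=4,interpolation=cv2.INTER_CUBIC))
E
```

```text
9.35 [ 0.4752 -0.0405  0.0255] [-179.73    5.11 -100.15] [-2.16  1.14  7.14] [ 14.8  15.6 -35.5  -7.5 -36.8 -19. ] 0.01608314848510908
```

View pics/w4.png

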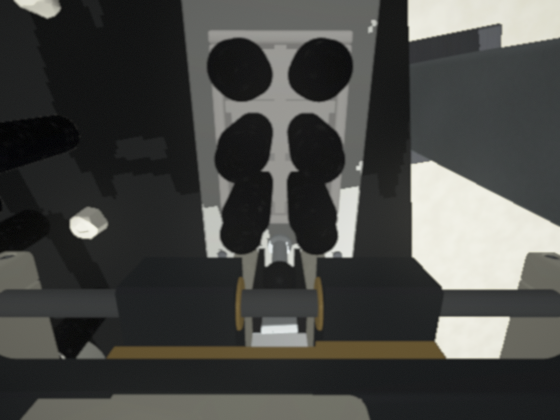

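View pics/s4a.png

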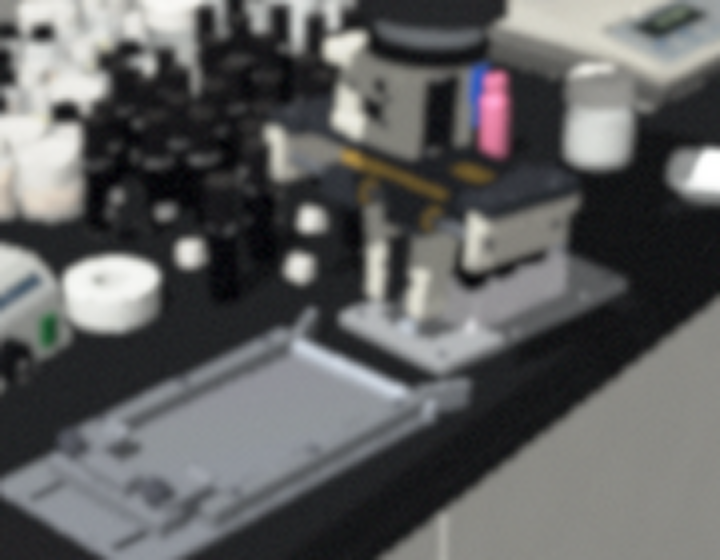

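>>> jog_arm([
  {"x": -0.03, "y": 0, "z": -0.3, "roll": 0},
  {"x": -0.03, "y": 0, "z": -0.3, "roll": 0},
  {"x": -0.03, "y": 0, "z": -0.3, "roll": 0},
  {"x": 0, "y": 0, "z": 0, "roll": 0},
  {"x": 0, "y": 0, "z": 0, "roll": 0},
])

```text
clock: 9.95
tool_pos: [0.4751, -0.0404, 0.0341]
orientation: [-179.7, 5.1, -100.2]
force: [-0.2, -0.0, -3.7]
opening: 0.0158
```

```bash
python3 w.py w5
python3 - <<'E'
from h import *
s=ctrl.snapshot('scene'); save(s,'s5')
import cv2
a=cv2.imread('pics/s5.png')[150:290,200:380]; cv2.imwrite('pics/s5a.png',cv2.resize(a,None,fx=4,fy=4,interpolation=cv2.INTER_CUBIC))
E
```

```text
9.95 [ 0.4751 -0.0404  0.0341] [-179.75    5.1  -100.17] [-0.19 -0.04 -3.74] [ 14.8  14.7 -35.1  -7.3 -38.  -19.3] 0.01582161732557106
```

View pics/s5a.png

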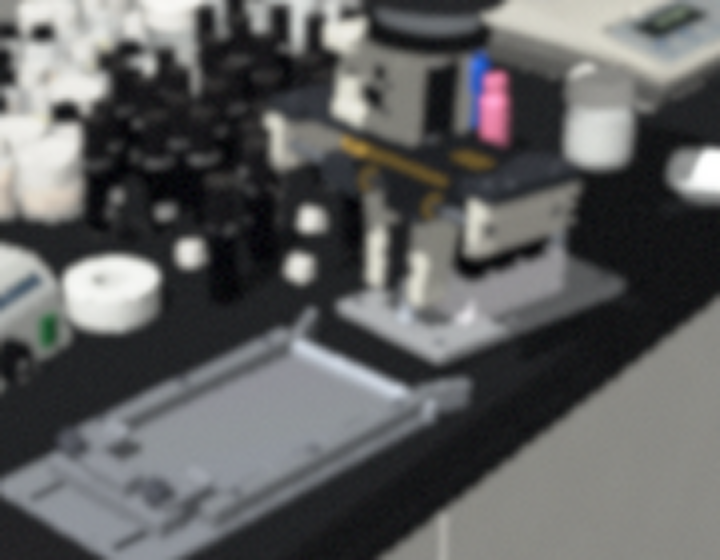

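```bash
python3 go.py .4751 -.0404 .0435; python3 go.py .4738 -.0054 .0435
```

```text
10.05 [ 0.4751 -0.0404  0.034 ] [-179.75    5.1  -100.17] [ 0.17 -0.69 -2.64] open 0.016
[[-0.1759, -0.9842, 0.0199], [-0.9804, 0.1769, 0.0867], [-0.0889, -0.0043, -0.996]]
tool cm [-0.09 -0.01 -0.94]
10.05 [ 0.4751 -0.0404  0.034 ] [-179.75    5.1  -100.17] [ 0.17 -0.69 -2.64] open 0.016
[[-0.1759, -0.9842, 0.0199], [-0.9804, 0.1769, 0.0867], [-0.0889, -0.0043, -0.996]]
tool cm [-3.5   0.74 -0.64]
```

>>> jog_arm([
  {"x": -0.03, "y": 0, "z": -0.31, "roll": 0},
  {"x": -0.03, "y": 0, "z": -0.31, "roll": 0},
  {"x": -0.03, "y": 0, "z": -0.31, "roll": 0},
  {"x": -0.3, "y": 0.07, "z": 0.026, "roll": -0.005},
  {"x": -0.5, "y": 0.11, "z": 0.044, "roll": -0.005},
  {"x": -0.5, "y": 0.11, "z": 0.044, "roll": -0.005},
  {"x": -0.5, "y": 0.11, "z": 0.044, "roll": -0.005},
  {"x": -0.5, "y": 0.11, "z": 0.044, "roll": -0.005},
  {"x": -0.5, "y": 0.11, "z": 0.044, "roll": -0.005},
  {"x": -0.4, "y": 0.09, "z": 0.035, "roll": -0.005},
  {"x": -0.2, "y": 0.05, "z": 0.018, "roll": 0},
  {"x": 0, "y": 0, "z": 0, "roll": 0},
])

```text
clock: 11.25
tool_pos: [0.4733, -0.0051, 0.0435]
orientation: [-179.5, 5.1, -98.1]
force: [0.2, 0.6, -4.4]
opening: 0.0158
```

```bash
python3 w.py w6
python3 - <<'E'
from h import *
import cv2
for c in('scene','top'):
    s=ctrl.snapshot(c); save(s,c+'6')
a=cv2.imread('pics/scene6.png')[150:290,200:380]; cv2.imwrite('pics/s6a.png',cv2.resize(a,None,fx=4,fy=4,interpolation=cv2.INTER_CUBIC))
E
```

```text
11.25 [ 0.4733 -0.0051  0.0435] [-179.55    5.1   -98.13] [ 0.23  0.56 -4.36] [ 19.4  13.3 -35.5  -6.9 -38.6 -22.2] 0.015757452850363767
```

View pics/s6a.png

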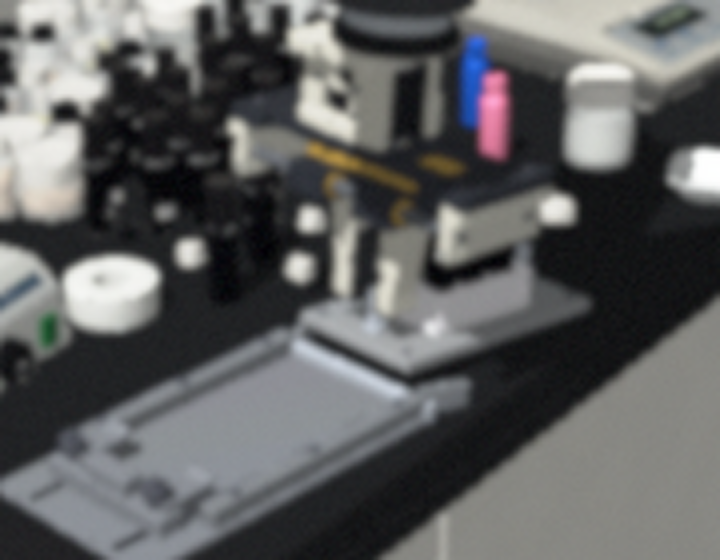

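View pics/w6.png

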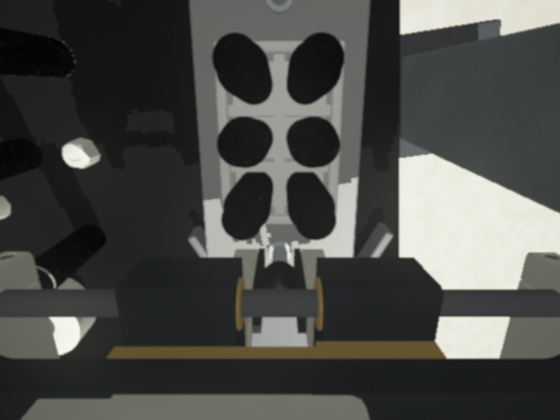

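View pics/top6.png

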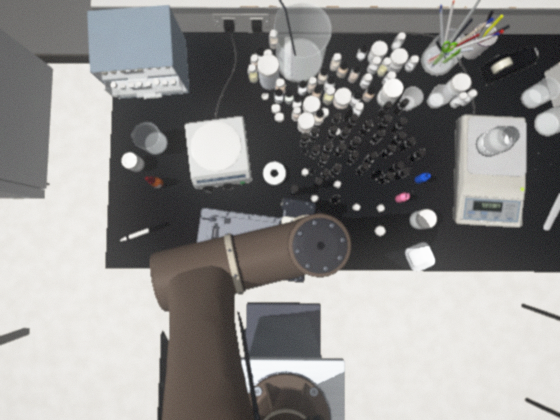

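```bash
python3 go.py .4725 .0324 .0435
```

```text
11.4 [ 0.4734 -0.0053  0.0436] [-179.54    5.11  -98.15] [ 0.45  0.68 -3.  ] open 0.016
[[-0.1412, -0.9898, 0.0206], [-0.986, 0.1425, 0.087], [-0.089, -0.008, -0.996]]
tool cm [-3.71  0.63  0.34]
```

>>> jog_arm([
  {"x": -0.3, "y": 0.06, "z": 0.028, "roll": -0.004},
  {"x": -0.5, "y": 0.085, "z": 0.046, "roll": -0.004},
  {"x": -0.5, "y": 0.085, "z": 0.046, "roll": -0.004},
  {"x": -0.5, "y": 0.085, "z": 0.046, "roll": -0.004},
  {"x": -0.5, "y": 0.085, "z": 0.046, "roll": -0.004},
  {"x": -0.5, "y": 0.085, "z": 0.046, "roll": -0.004},
  {"x": -0.5, "y": 0.085, "z": 0.046, "roll": -0.004},
  {"x": -0.4, "y": 0.07, "z": 0.038, "roll": 0},
  {"x": 0, "y": 0, "z": 0, "roll": 0},
])

```text
clock: 12.3
tool_pos: [0.4718, 0.0329, 0.0434]
orientation: [-179.4, 5.1, -96.5]
force: [0.4, 0.9, -3.6]
opening: 0.0161
```

```bash
python3 w.py w7
python3 - <<'E'
from h import *
import cv2
for c in('scene',):
    s=ctrl.snapshot(c); save(s,c+'7')
a=cv2.imread('pics/scene7.png')[150:290,200:380]; cv2.imwrite('pics/s7a.png',cv2.resize(a,None,fx=4,fy=4,interpolation=cv2.INTER_CUBIC))
E
```

```text
12.3 [0.4718 0.0329 0.0434] [-179.39    5.09  -96.5 ] [ 0.36  0.92 -3.62] [ 24.2  13.1 -36.   -6.6 -38.  -25.7] 0.01607233169420377
```

View pics/s7a.png

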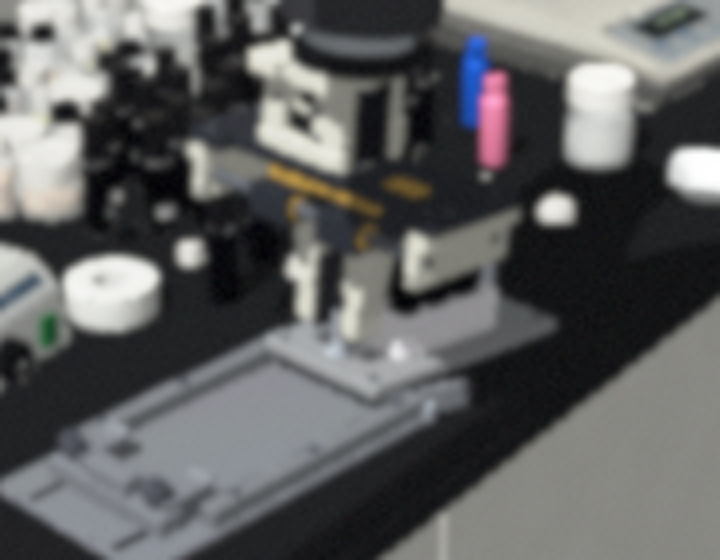

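View pics/w7.png

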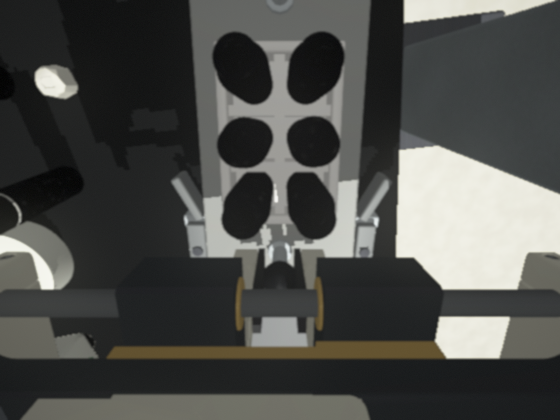

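>>> jog_arm([
  {"x": 0.01, "y": 0, "z": 0.1, "roll": 0},
  {"x": 0.01, "y": 0, "z": 0.1, "roll": 0},
  {"x": 0.01, "y": 0, "z": 0.1, "roll": 0},
  {"x": 0.01, "y": 0, "z": 0.1, "roll": 0},
  {"x": 0, "y": 0, "z": 0, "roll": 0},
])

```text
clock: 12.9
tool_pos: [0.4715, 0.032, 0.0391]
orientation: [-179.4, 5.1, -96.5]
force: [0.8, 1.6, -3.0]
opening: 0.0161
```

>>> jog_arm([
  {"x": 0.01, "y": 0, "z": 0.1, "roll": 0},
  {"x": 0, "y": 0, "z": 0, "roll": 0},
])

```text
clock: 13.1
tool_pos: [0.4717, 0.0321, 0.0387]
orientation: [-179.4, 5.1, -96.5]
force: [-1.9, 1.1, 3.4]
opening: 0.016
```

>>> jog_arm([
  {"x": 0, "y": 0, "z": 0, "roll": 0},
  {"x": 0, "y": 0, "z": 0, "roll": 0},
  {"x": 0, "y": 0, "z": 0, "roll": 0},
  {"x": -0.13, "y": 0, "z": -1.5, "roll": 0},
  {"x": -0.27, "y": 0, "z": -3.0, "roll": 0},
  {"x": -0.35, "y": 0, "z": -4.0, "roll": 0},
  {"x": 0, "y": 0, "z": 0, "roll": 0},
], gripper=5)

```text
clock: 13.8
tool_pos: [0.4738, 0.0329, 0.1284]
orientation: [-179.0, 5.2, -96.4]
force: [0.2, 0.9, 0.1]
opening: 0.0501
```

```bash
python3 w.py w8; python3 go.py .4563 -.1045 .124
```

```text
13.8 [0.4738 0.0329 0.1284] [-178.96    5.24  -96.43] [0.15 0.87 0.06] [ 24.3   5.9 -31.   -5.2 -49.6 -27.5] 0.05013128168483637
13.85 [0.4725 0.0327 0.1261] [-179.13    5.21  -96.49] [ 0.04 -0.61 -1.14] open 0.0496
[[-0.1125, -0.9933, 0.0254], [-0.9895, 0.1144, 0.0885], [-0.0909, -0.0152, -0.9957]]
tool cm [13.78  0.04 -1.04]
```

View pics/w8.png

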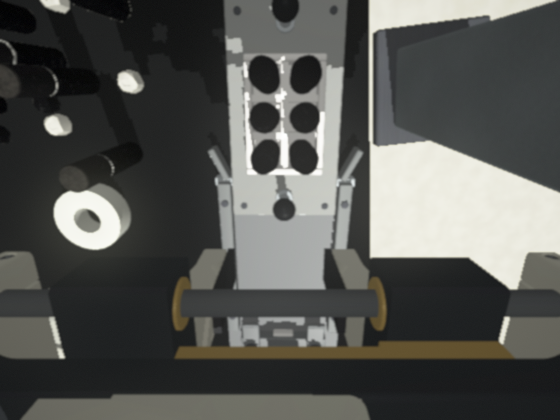

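Run:
```python
import pickle
from h import *
o,s=pickle.load(open('w8.pkl','rb'));T=cam_world(s,o)
O=np.array([.481,.110]);d=np.array([.1132,.9936]);l=np.array([-.9936,.1132])
for n,p,z in (('rk',(287,8),.046),('fk',(284,208),.0575),('fL',(234,214),.022),('fR',(337,216),.022)):
    w=back(T,s['mtx'],p,z)[:2]; print(n,w,'nest',((w-O)@d).round(4),((w-O)@l).round(4))
```

```text
rk [ 0.45509956 -0.10465297] nest -0.2162 0.0014
fk [0.47140187 0.02829681] nest -0.0823 0.0003
fL [0.51886284 0.04359739] nest -0.0617 -0.0451
fR [0.4261648  0.05549345] nest -0.0604 0.0483
```

>>> jog_arm([
  {"x": 3.4, "y": 0.02, "z": -0.2, "roll": 0},
  {"x": 3.4, "y": 0.02, "z": -0.3, "roll": 0},
  {"x": 3.4, "y": 0.02, "z": -0.2, "roll": 0},
  {"x": 3.4, "y": 0.02, "z": -0.2, "roll": 0},
  {"x": 0.2, "y": 0, "z": 2.5, "roll": 0},
  {"x": 0.2, "y": 0, "z": 2.5, "roll": 0},
  {"x": 0, "y": 0, "z": 0, "roll": 0},
  {"x": 0, "y": 0, "z": 0, "roll": 0},
])

```text
clock: 14.65
tool_pos: [0.4543, -0.1029, 0.0699]
orientation: [-179.6, 5.0, -96.5]
force: [-0.2, 0.0, -0.5]
opening: 0.0499
```

```bash
python3 w.py w9; python3 go.py .4558 -.1033 .027
```

```text
14.65 [ 0.4543 -0.1029  0.0699] [-179.55    5.03  -96.54] [-0.18  0.04 -0.45] [  7.2  11.  -33.8  -6.9 -43.8  -8.8] 0.049922935092181854
14.7 [ 0.4551 -0.1027  0.0707] [-179.44    5.05  -96.51] [-0.45  1.22  0.67] open 0.0502
[[-0.1129, -0.9934, 0.0197], [-0.9897, 0.1141, 0.0863], [-0.088, -0.0097, -0.9961]]
tool cm [ 0.44 -0.04  4.35]
```

View pics/w9.png

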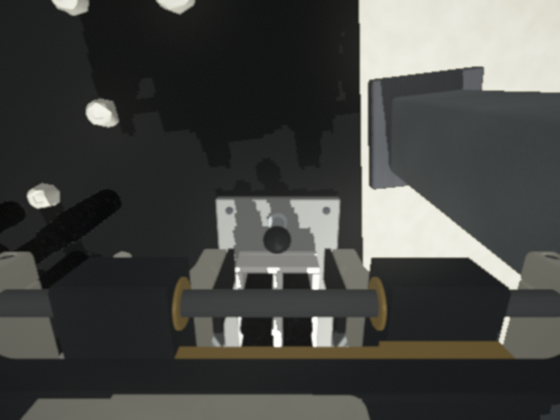

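Run:
```python
import pickle
from h import *
o,s=pickle.load(open('w9.pkl','rb'));T=cam_world(s,o)
w=back(T,s['mtx'],(277,239),.046);M=T[:3,:3];print(w, w+.019*np.array([.0197,.0863,-.9961]))
```

```text
[ 0.45618077 -0.10579854  0.046     ] [ 0.45655507 -0.10415884  0.0270741 ]
```

>>> jog_arm([
  {"x": 0.2, "y": -0.03, "z": 1.45, "roll": 0},
  {"x": 0.2, "y": -0.03, "z": 1.45, "roll": 0},
  {"x": 0.1, "y": 0, "z": 1.45, "roll": 0},
  {"x": 0, "y": 0, "z": 0, "roll": 0},
])

```text
clock: 15.1
tool_pos: [0.4555, -0.1037, 0.0263]
orientation: [-179.5, 5.1, -96.5]
force: [-0.4, -0.3, -0.1]
opening: 0.0498
```

>>> jog_arm([
  {"x": 0, "y": 0, "z": 0, "roll": 0},
  {"x": 0, "y": 0, "z": 0, "roll": 0},
  {"x": 0, "y": 0, "z": 0, "roll": 0},
  {"x": 0, "y": 0, "z": 0, "roll": 0},
  {"x": 0, "y": 0, "z": 0, "roll": 0},
  {"x": 0, "y": 0, "z": 0, "roll": 0},
], gripper=0)

```text
clock: 15.7
tool_pos: [0.4561, -0.104, 0.027]
orientation: [-179.4, 5.1, -96.5]
force: [-1.0, 0.5, 3.7]
opening: 0.0159
```

>>> jog_arm([
  {"x": -0.13, "y": 0, "z": -0.3, "roll": 0},
  {"x": -0.13, "y": 0, "z": -0.3, "roll": 0},
  {"x": -0.13, "y": 0, "z": -0.3, "roll": 0},
  {"x": -0.1, "y": 0, "z": -0.3, "roll": 0},
  {"x": -0.04, "y": 0, "z": -0.28, "roll": 0},
  {"x": 0, "y": 0, "z": 0, "roll": 0},
  {"x": 0, "y": 0, "z": 0, "roll": 0},
])

```text
clock: 16.4
tool_pos: [0.4559, -0.1, 0.0418]
orientation: [-179.4, 5.1, -96.5]
force: [0.5, 0.9, -3.4]
opening: 0.0156
```

```bash
python3 w.py w10
python3 - <<'E'
from h import *
import cv2
s=ctrl.snapshot('scene'); save(s,'s10')
a=cv2.imread('pics/s10.png')[150:290,200:380]; cv2.imwrite('pics/s10a.png',cv2.resize(a,None,fx=4,fy=4,interpolation=cv2.INTER_CUBIC))
E
```

```text
16.4 [ 0.4559 -0.1     0.0418] [-179.43    5.07  -96.54] [ 0.47  0.9  -3.43] [  7.5  13.5 -35.3  -7.5 -39.6  -8.3] 0.015613906034109877
```

View pics/s10a.png

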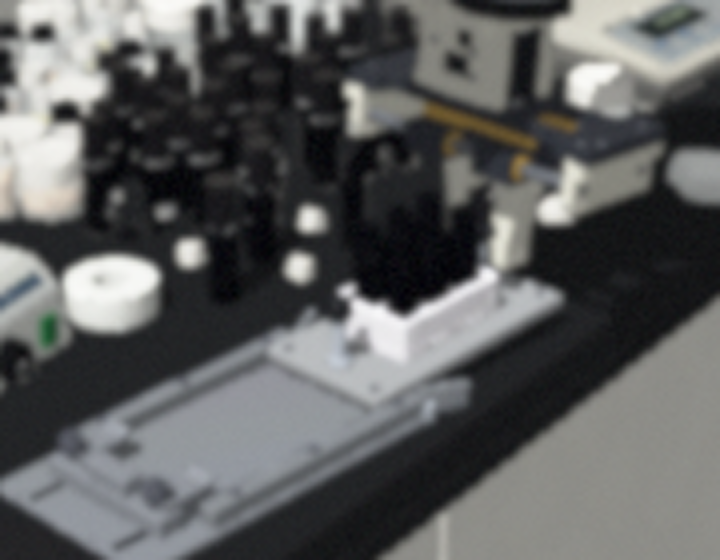

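View pics/w10.png

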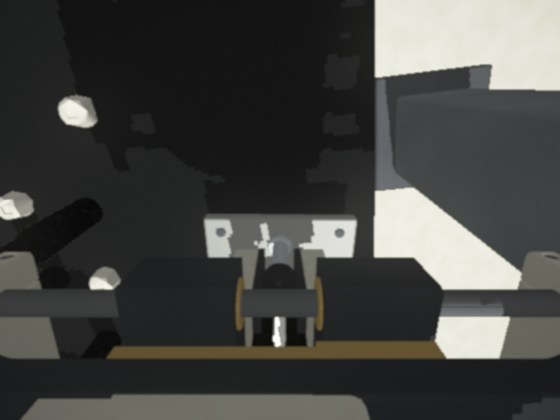

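>>> jog_arm([
  {"x": -0.3, "y": 0, "z": 0.026, "roll": 0},
  {"x": -0.5, "y": 0, "z": 0.044, "roll": 0},
  {"x": -0.6, "y": -0.02, "z": 0.053, "roll": 0},
  {"x": -0.6, "y": -0.02, "z": 0.053, "roll": 0},
  {"x": -0.6, "y": -0.02, "z": 0.053, "roll": 0},
  {"x": -0.6, "y": -0.02, "z": 0.053, "roll": 0},
  {"x": -0.6, "y": 0, "z": 0.053, "roll": 0},
  {"x": -0.6, "y": 0, "z": 0.053, "roll": 0},
  {"x": -0.6, "y": 0, "z": 0.053, "roll": 0},
  {"x": -0.6, "y": 0, "z": 0.053, "roll": 0},
])

```text
clock: 17.5
tool_pos: [0.4634, -0.0438, 0.0419]
orientation: [-179.4, 5.1, -96.5]
force: [-0.2, -2.4, -0.2]
opening: 0.0159
```

```bash
cat > nest.py <<'E'
from h import *
o=ctrl.get_obs(); M=R.from_euler('xyz',o['orientation'],degrees=True).as_matrix()
O=np.array([.481,.110]);d=np.array([.1132,.9936]);l=np.array([-.9936,.1132])
k=o['tool_pos']-.019*M[:,2]
print(round(o['clock'],2),'tcp',o['tool_pos'].round(4),'knob nest x,y',((k[:2]-O)@d).round(4),((k[:2]-O)@l).round(4),'z',k[2].round(4),'carrier x',((k[:2]-O)@d+.068).round(4),'F along',(o['force'][:2]@d).round(2),'lat',(o['force'][:2]@l).round(2),'z',o['force'][2].round(2), 'ori',np.round(o['orientation'],2))
E
python3 nest.py
python3 - <<'E'
from h import *
import cv2
s=ctrl.snapshot('scene'); save(s,'s11')
a=cv2.imread('pics/s11.png')[150:290,200:380]; cv2.imwrite('pics/s11a.png',cv2.resize(a,None,fx=4,fy=4,interpolation=cv2.INTER_CUBIC))
E
```

```text
17.5 tcp [ 0.4634 -0.0438  0.0419] knob nest x,y -0.1565 0.0003 z 0.0609 carrier x -0.0885 F along -2.42 lat -0.05 z -0.22 ori [-179.42    5.07  -96.53]
```

View pics/s11a.png

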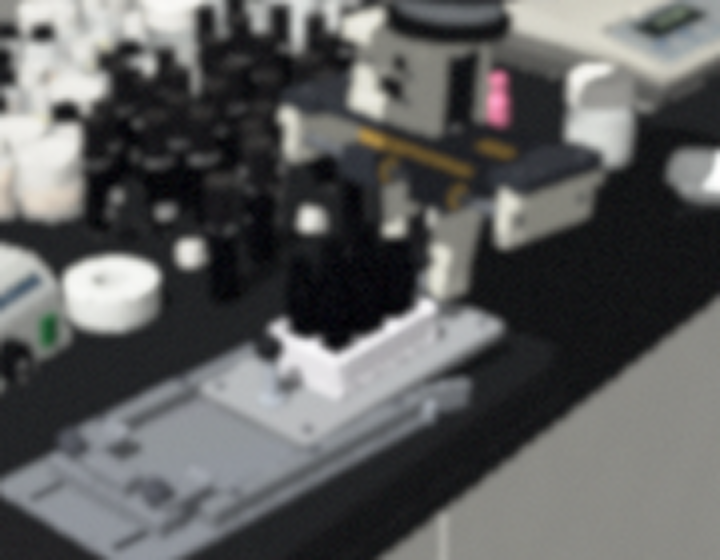

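>>> jog_arm([
  {"x": -0.5, "y": 0, "z": 0.044, "roll": 0},
  {"x": -0.6, "y": 0, "z": 0.053, "roll": 0},
  {"x": -0.6, "y": 0, "z": 0.053, "roll": 0},
  {"x": -0.6, "y": 0, "z": 0.053, "roll": 0},
  {"x": -0.6, "y": 0, "z": 0.053, "roll": 0},
  {"x": -0.6, "y": 0, "z": 0.053, "roll": 0},
  {"x": -0.6, "y": 0, "z": 0.053, "roll": 0},
  {"x": -0.6, "y": 0, "z": 0.053, "roll": 0},
  {"x": -0.5, "y": 0, "z": 0.044, "roll": 0},
  {"x": -0.3, "y": 0, "z": 0.026, "roll": 0},
  {"x": 0, "y": 0, "z": 0, "roll": 0},
])

```text
clock: 18.65
tool_pos: [0.4698, 0.0112, 0.0419]
orientation: [-179.4, 5.1, -96.5]
force: [0.2, 0.7, -4.6]
opening: 0.016
```

```bash
python3 w.py w12;python3 nest.py
python3 - <<'E'
from h import *
import cv2
s=ctrl.snapshot('scene'); save(s,'s12')
a=cv2.imread('pics/s12.png')[150:290,200:380]; cv2.imwrite('pics/s12a.png',cv2.resize(a,None,fx=4,fy=4,interpolation=cv2.INTER_CUBIC))
a=cv2.imread('pics/w12.png')[130:270,190:370]; cv2.imwrite('pics/w12a.png',cv2.resize(a,None,fx=4,fy=4,interpolation=cv2.INTER_CUBIC))
E
```

```text
18.65 [0.4698 0.0112 0.0419] [-179.41    5.09  -96.51] [ 0.25  0.66 -4.62] [ 21.6  13.1 -36.2  -6.8 -38.  -22.9] 0.016011993875163385
18.7 tcp [0.4698 0.011  0.0419] knob nest x,y -0.1013 0.0002 z 0.0608 carrier x -0.0333 F along 0.77 lat 0.05 z -3.96 ori [-179.41    5.09  -96.52]
```

View pics/s12a.png

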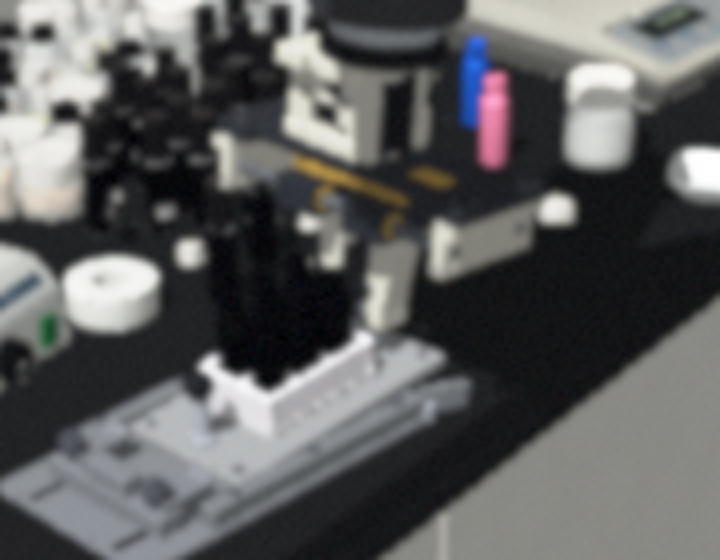

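View pics/w12a.png

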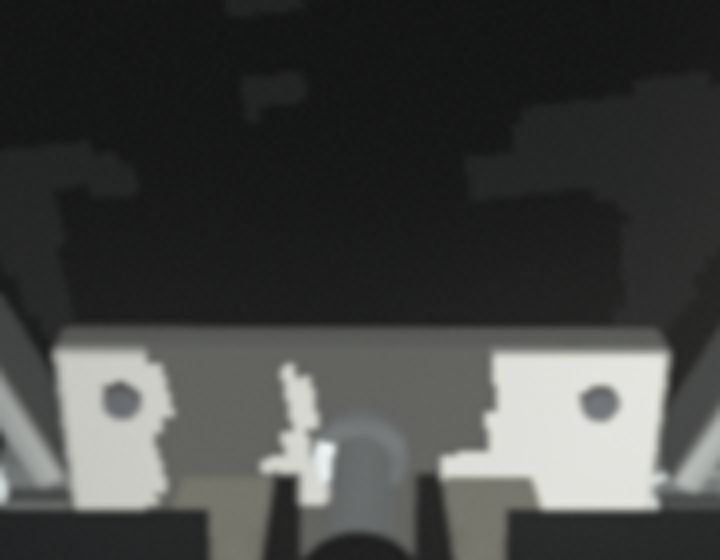

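>>> jog_arm([
  {"x": -0.3, "y": 0, "z": 0.026, "roll": 0},
  {"x": -0.4, "y": 0, "z": 0.035, "roll": 0},
  {"x": -0.4, "y": 0, "z": 0.035, "roll": 0},
  {"x": -0.4, "y": 0, "z": 0.035, "roll": 0},
  {"x": -0.4, "y": 0, "z": 0.035, "roll": 0},
  {"x": -0.4, "y": 0, "z": 0.035, "roll": 0},
  {"x": -0.3, "y": 0, "z": 0.026, "roll": 0},
  {"x": -0.2, "y": 0, "z": 0.018, "roll": 0},
  {"x": 0, "y": 0, "z": 0, "roll": 0},
])

```text
clock: 19.65
tool_pos: [0.473, 0.0389, 0.0419]
orientation: [-179.4, 5.1, -96.5]
force: [0.2, 0.5, -4.3]
opening: 0.0155
```

```bash
python3 w.py w13;python3 nest.py
python3 - <<'E'
from h import *
import cv2
s=ctrl.snapshot('scene'); save(s,'s13')
a=cv2.imread('pics/s13.png')[150:290,200:380]; cv2.imwrite('pics/s13a.png',cv2.resize(a,None,fx=4,fy=4,interpolation=cv2.INTER_CUBIC))
a=cv2.imread('pics/w13.png')[130:270,190:370]; cv2.imwrite('pics/w13a.png',cv2.resize(a,None,fx=4,fy=4,interpolation=cv2.INTER_CUBIC))
E
```

```text
19.65 [0.473  0.0389 0.0419] [-179.41    5.09  -96.52] [ 0.22  0.45 -4.34] [ 24.9  13.3 -35.9  -6.6 -37.7 -26.3] 0.015478479338272792
19.7 tcp [0.473  0.0389 0.0419] knob nest x,y -0.0733 0.0001 z 0.0608 carrier x -0.0053 F along -0.21 lat 0.39 z -4.54 ori [-179.41    5.09  -96.53]
```

View pics/s13a.png

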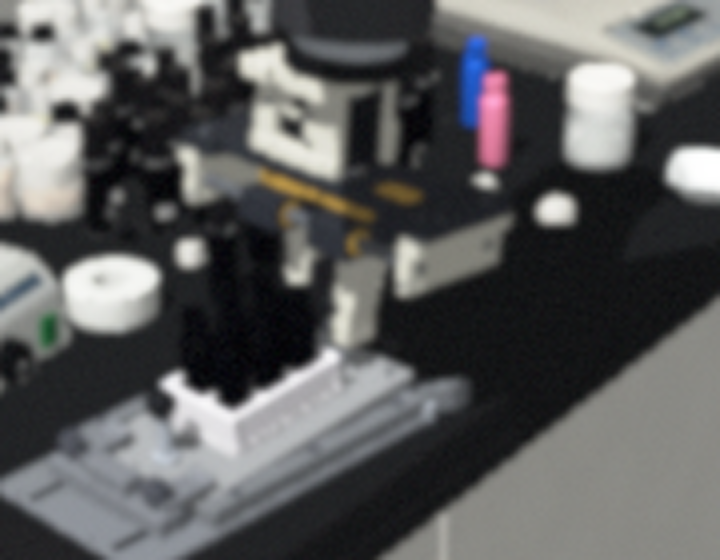

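View pics/w13a.png

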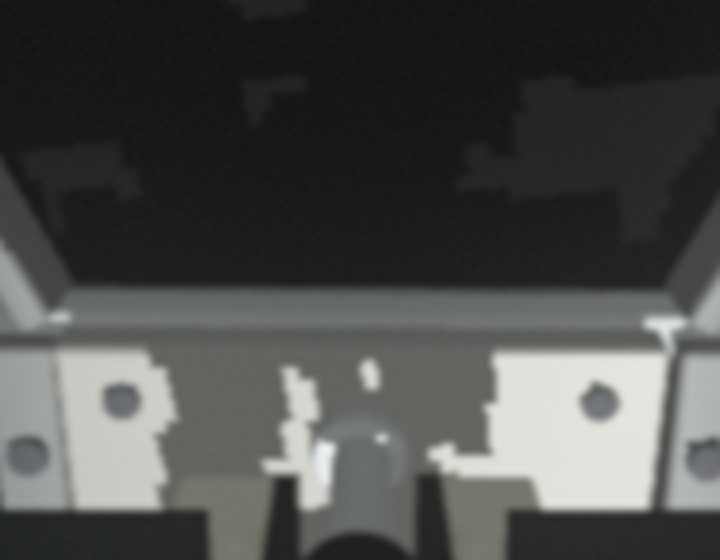

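Run:
```python
import pickle
from h import *
o,s=pickle.load(open('w13.pkl','rb'));T=cam_world(s,o);K=s['mtx']
g=s['image'].mean(2)
for c in ((215,225),(240,275),(315,345)): print(c,[(r,int(g[r,c[0]:c[1]].mean())) for r in range(198,222)])
O=np.array([.481,.110]);d=np.array([.1132,.9936])
for r in range(200,219,2):
    print(r,[(z,((back(T,K,(278,r),z)[:2]-O)@d*1000).round(1)) for z in (.012,.016,.024)])
```

```text
(215, 225) [(198, 30), (199, 31), (200, 37), (201, 55), (202, 77), (203, 95), (204, 102), (205, 103), (206, 105), (207, 108), (208, 112), (209, 115), (210, 113), (211, 103), (212, 93), (213, 89), (214, 89), (215, 97), (216, 117), (217, 146), (218, 175), (219, 194), (220, 200), (221, 201)]
(240, 275) [(198, 29), (199, 29), (200, 32), (201, 49), (202, 73), (203, 92), (204, 100), (205, 103), (206, 104), (207, 106), (208, 110), (209, 113), (210, 112), (211, 105), (212, 94), (213, 89), (214, 89), (215, 91), (216, 95), (217, 98), (218, 99), (219, 98), (220, 98), (221, 102)]
(315, 345) [(198, 33), (199, 33), (200, 34), (201, 44), (202, 65), (203, 87), (204, 101), (205, 107), (206, 107), (207, 108), (208, 111), (209, 114), (210, 115), (211, 112), (212, 101), (213, 92), (214, 91), (215, 94), (216, 107), (217, 136), (218, 178), (219, 213), (220, 223), (221, 223)]
200 [(0.012, np.float64(-98.4)), (0.016, np.float64(-99.9)), (0.024, np.float64(-102.9))]
202 [(0.012, np.float64(-97.1)), (0.016, np.float64(-98.6)), (0.024, np.float64(-101.7))]
204 [(0.012, np.float64(-95.8)), (0.016, np.float64(-97.3)), (0.024, np.float64(-100.4))]
206 [(0.012, np.float64(-94.4)), (0.016, np.float64(-96.0)), (0.024, np.float64(-99.1))]
208 [(0.012, np.float64(-93.0)), (0.016, np.float64(-94.7)), (0.024, np.float64(-97.9))]
210 [(0.012, np.float64(-91.7)), (0.016, np.float64(-93.3)), (0.024, np.float64(-96.6))]
212 [(0.012, np.float64(-90.3)), (0.016, np.float64(-92.0)), (0.024, np.float64(-95.3))]
214 [(0.012, np.float64(-88.9)), (0.016, np.float64(-90.6)), (0.024, np.float64(-94.0))]
216 [(0.012, np.float64(-87.5)), (0.016, np.float64(-89.3)), (0.024, np.float64(-92.7))]
218 [(0.012, np.float64(-86.1)), (0.016, np.float64(-87.9)), (0.024, np.float64(-91.4))]
```

>>> jog_arm([
  {"x": -0.2, "y": 0, "z": 0.018, "roll": 0},
  {"x": -0.2, "y": 0, "z": 0.018, "roll": 0},
  {"x": -0.1, "y": 0, "z": 0.009, "roll": 0},
  {"x": -0.1, "y": 0, "z": 0.009, "roll": 0},
  {"x": 0, "y": 0, "z": 0, "roll": 0},
])

```text
clock: 20.25
tool_pos: [0.4736, 0.0446, 0.0419]
orientation: [-179.4, 5.1, -96.5]
force: [0.2, -0.8, -3.9]
opening: 0.0159
```

```bash
cat > meas.py <<'E'
import sys,pickle
from h import *
import cv2
n=sys.argv[1]
o=ctrl.get_obs();s=ctrl.snapshot('wrist');save(s,n);pickle.dump((o,s),open(n+'.pkl','wb'))
T=cam_world(s,o);K=s['mtx'];g=s['image'].mean(2)
print([(r,int(g[r,240:265].mean()),int(g[r,315:345].mean())) for r in range(190,222)])
O=np.array([.481,.110]);d=np.array([.1132,.9936])
for r in range(190,222,3):
    print(r,[(z,((back(T,K,(278,r),z)[:2]-O)@d*1000).round(1)) for z in (.012,.016,.024)])
a=cv2.imread('pics/%s.png'%n)[150:270,190:370]; cv2.imwrite('pics/%sa.png'%n,cv2.resize(a,None,fx=4,fy=4,interpolation=cv2.INTER_CUBIC))
E
python3 nest.py; python3 meas.py w14
```

```text
20.25 tcp [0.4736 0.0446 0.0419] knob nest x,y -0.0675 0.0002 z 0.0608 carrier x 0.0005 F along -0.76 lat -0.32 z -3.91 ori [-179.42    5.08  -96.54]
[(190, 29, 32), (191, 29, 32), (192, 36, 33), (193, 60, 47), (194, 87, 72), (195, 99, 92), (196, 102, 103), (197, 103, 107), (198, 104, 107), (199, 108, 108), (200, 111, 112), (201, 114, 115), (202, 114, 116), (203, 115, 116), (204, 115, 116), (205, 115, 117), (206, 116, 118), (207, 117, 119), (208, 117, 121), (209, 113, 120), (210, 101, 112), (211, 89, 98), (212, 87, 91), (213, 89, 91), (214, 90, 91), (215, 92, 95), (216, 95, 108), (217, 98, 137), (218, 99, 178), (219, 99, 212), (220, 98, 221), (221, 98, 222)]
190 [(0.012, np.float64(-99.3)), (0.016, np.float64(-100.7)), (0.024, np.float64(-103.3))]
193 [(0.012, np.float64(-97.4)), (0.016, np.float64(-98.7)), (0.024, np.float64(-101.5))]
196 [(0.012, np.float64(-95.4)), (0.016, np.float64(-96.8)), (0.024, np.float64(-99.7))]
199 [(0.012, np.float64(-93.4)), (0.016, np.float64(-94.9)), (0.024, np.float64(-97.8))]
202 [(0.012, np.float64(-91.4)), (0.016, np.float64(-92.9)), (0.024, np.float64(-96.0))]
205 [(0.012, np.float64(-89.4)), (0.016, np.float64(-90.9)), (0.024, np.float64(-94.1))]
208 [(0.012, np.float64(-87.4)), (0.016, np.float64(-89.0)), (0.024, np.float64(-92.2))]
211 [(0.012, np.float64(-85.3)), (0.016, np.float64(-87.0)), (0.024, np.float64(-90.3))]
214 [(0.012, np.float64(-83.2)), (0.016, np.float64(-84.9)), (0.024, np.float64(-88.3))]
217 [(0.012, np.float64(-81.2)), (0.016, np.float64(-82.9)), (0.024, np.float64(-86.4))]
220 [(0.012, np.float64(-79.1)), (0.016, np.float64(-80.8)), (0.024, np.float64(-84.4))]
```

View pics/w14a.png

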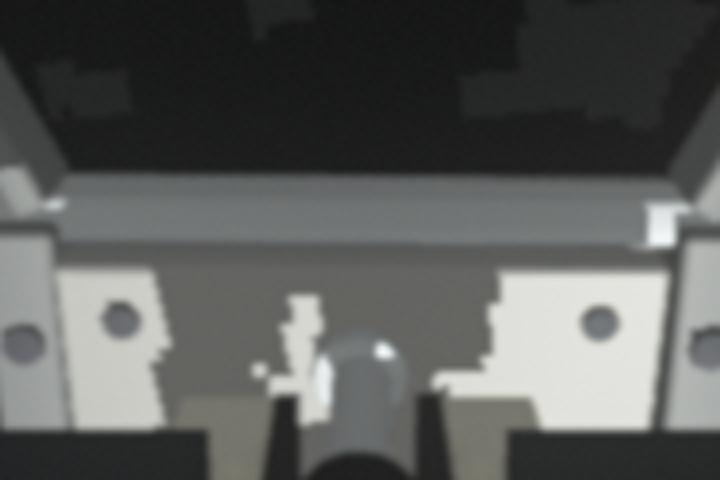

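>>> jog_arm([
  {"x": -0.1, "y": 0, "z": 0.009, "roll": 0},
  {"x": -0.1, "y": 0, "z": 0.009, "roll": 0},
  {"x": 0, "y": 0, "z": 0, "roll": 0},
])

```text
clock: 20.6
tool_pos: [0.4738, 0.0466, 0.0419]
orientation: [-179.4, 5.1, -96.5]
force: [-0.7, 0.0, -3.5]
opening: 0.016
```

>>> jog_arm([
  {"x": -0.1, "y": 0, "z": 0.009, "roll": 0},
  {"x": 0, "y": 0, "z": 0, "roll": 0},
])

```text
clock: 20.8
tool_pos: [0.4739, 0.0476, 0.0419]
orientation: [-179.4, 5.1, -96.5]
force: [0.2, 0.2, -3.7]
opening: 0.0161
```

```bash
python3 nest.py; python3 meas.py w15
```

```text
20.8 tcp [0.4739 0.0476 0.0419] knob nest x,y -0.0645 0.0002 z 0.0608 carrier x 0.0035 F along 0.21 lat -0.17 z -3.66 ori [-179.42    5.07  -96.54]
[(190, 93, 91), (191, 102, 104), (192, 103, 106), (193, 103, 106), (194, 106, 109), (195, 110, 119), (196, 113, 129), (197, 114, 130), (198, 115, 123), (199, 115, 117), (200, 115, 116), (201, 116, 117), (202, 116, 118), (203, 117, 120), (204, 116, 121), (205, 109, 118), (206, 94, 107), (207, 84, 92), (208, 82, 85), (209, 82, 84), (210, 82, 84), (211, 83, 86), (212, 87, 90), (213, 89, 91), (214, 90, 92), (215, 92, 95), (216, 95, 108), (217, 98, 137), (218, 99, 179), (219, 99, 212), (220, 98, 221), (221, 99, 221)]
190 [(0.012, np.float64(-96.3)), (0.016, np.float64(-97.7)), (0.024, np.float64(-100.3))]
193 [(0.012, np.float64(-94.4)), (0.016, np.float64(-95.7)), (0.024, np.float64(-98.5))]
196 [(0.012, np.float64(-92.4)), (0.016, np.float64(-93.8)), (0.024, np.float64(-96.7))]
199 [(0.012, np.float64(-90.4)), (0.016, np.float64(-91.9)), (0.024, np.float64(-94.8))]
202 [(0.012, np.float64(-88.4)), (0.016, np.float64(-89.9)), (0.024, np.float64(-93.0))]
205 [(0.012, np.float64(-86.4)), (0.016, np.float64(-87.9)), (0.024, np.float64(-91.1))]
208 [(0.012, np.float64(-84.3)), (0.016, np.float64(-86.0)), (0.024, np.float64(-89.2))]
211 [(0.012, np.float64(-82.3)), (0.016, np.float64(-84.0)), (0.024, np.float64(-87.3))]
214 [(0.012, np.float64(-80.2)), (0.016, np.float64(-81.9)), (0.024, np.float64(-85.3))]
217 [(0.012, np.float64(-78.2)), (0.016, np.float64(-79.9)), (0.024, np.float64(-83.4))]
220 [(0.012, np.float64(-76.1)), (0.016, np.float64(-77.8)), (0.024, np.float64(-81.4))]
```

View pics/w15a.png

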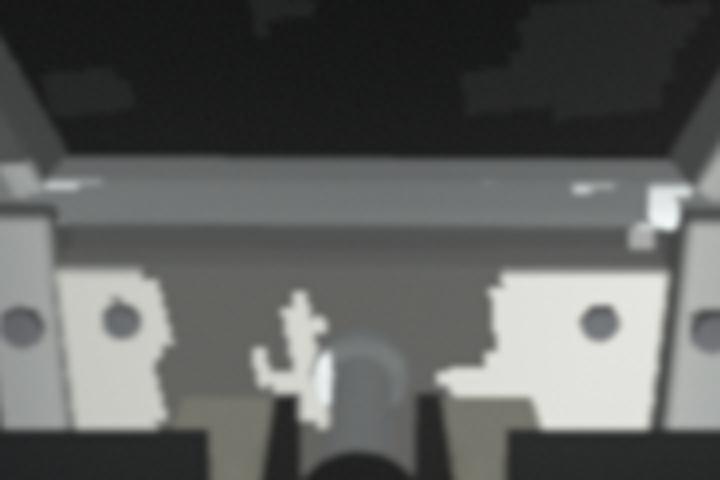

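>>> jog_arm([
  {"x": -0.08, "y": 0, "z": 0.007, "roll": 0},
  {"x": 0, "y": 0, "z": 0, "roll": 0},
  {"x": 0.056, "y": 0, "z": 0.146, "roll": 0},
  {"x": 0.056, "y": 0, "z": 0.146, "roll": 0},
  {"x": 0.056, "y": 0, "z": 0.146, "roll": 0},
  {"x": 0.056, "y": 0, "z": 0.146, "roll": 0},
  {"x": 0, "y": 0, "z": 0, "roll": 0},
])

```text
clock: 21.55
tool_pos: [0.4737, 0.0464, 0.0356]
orientation: [-179.5, 5.1, -96.5]
force: [-0.6, -2.2, -3.1]
opening: 0.016
```

```bash
python3 nest.py; python3 meas.py w16
```

```text
21.55 tcp [0.4737 0.0464 0.0356] knob nest x,y -0.0657 0.0003 z 0.0545 carrier x 0.0023 F along -2.26 lat 0.31 z -3.13 ori [-179.45    5.05  -96.55]
[(190, 29, 33), (191, 29, 34), (192, 30, 34), (193, 39, 37), (194, 59, 51), (195, 81, 75), (196, 96, 95), (197, 102, 105), (198, 103, 107), (199, 105, 111), (200, 109, 128), (201, 112, 164), (202, 114, 201), (203, 115, 219), (204, 115, 223), (205, 115, 225), (206, 116, 228), (207, 116, 227), (208, 117, 215), (209, 117, 195), (210, 115, 168), (211, 104, 134), (212, 90, 103), (213, 83, 89), (214, 85, 88), (215, 88, 90), (216, 89, 92), (217, 91, 96), (218, 95, 111), (219, 99, 142), (220, 104, 182), (221, 111, 213)]
190 [(0.012, np.float64(-99.6)), (0.016, np.float64(-101.0)), (0.024, np.float64(-103.7))]
193 [(0.012, np.float64(-97.8)), (0.016, np.float64(-99.1)), (0.024, np.float64(-101.9))]
196 [(0.012, np.float64(-95.8)), (0.016, np.float64(-97.3)), (0.024, np.float64(-100.1))]
199 [(0.012, np.float64(-93.9)), (0.016, np.float64(-95.4)), (0.024, np.float64(-98.4))]
202 [(0.012, np.float64(-92.0)), (0.016, np.float64(-93.5)), (0.024, np.float64(-96.6))]
205 [(0.012, np.float64(-90.1)), (0.016, np.float64(-91.6)), (0.024, np.float64(-94.7))]
208 [(0.012, np.float64(-88.1)), (0.016, np.float64(-89.7)), (0.024, np.float64(-92.9))]
211 [(0.012, np.float64(-86.1)), (0.016, np.float64(-87.8)), (0.024, np.float64(-91.1))]
214 [(0.012, np.float64(-84.1)), (0.016, np.float64(-85.8)), (0.024, np.float64(-89.2))]
217 [(0.012, np.float64(-82.1)), (0.016, np.float64(-83.9)), (0.024, np.float64(-87.3))]
220 [(0.012, np.float64(-80.1)), (0.016, np.float64(-81.9)), (0.024, np.float64(-85.5))]
```

View pics/w16a.png

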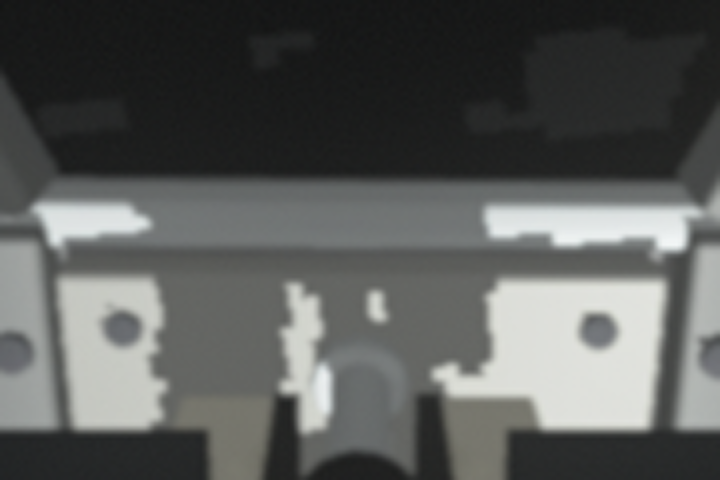

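>>> jog_arm([
  {"x": 0.04, "y": 0, "z": 0.097, "roll": 0},
  {"x": 0.04, "y": 0, "z": 0.097, "roll": 0},
  {"x": 0.04, "y": 0, "z": 0.097, "roll": 0},
  {"x": 0, "y": 0, "z": 0, "roll": 0},
])

```text
clock: 22.0
tool_pos: [0.4737, 0.0456, 0.0327]
orientation: [-179.4, 5.1, -96.5]
force: [-0.4, -2.3, -3.1]
opening: 0.0163
```

```bash
python3 nest.py; python3 nest.py;python3 meas.py w17 | head -1
```

```text
22.0 tcp [0.4737 0.0456 0.0327] knob nest x,y -0.0665 0.0001 z 0.0517 carrier x 0.0015 F along -2.3 lat 0.16 z -3.11 ori [-179.43    5.07  -96.54]
22.0 tcp [0.4737 0.0456 0.0327] knob nest x,y -0.0665 0.0001 z 0.0517 carrier x 0.0015 F along -2.3 lat 0.16 z -3.11 ori [-179.43    5.07  -96.54]
[(190, 29, 33), (191, 30, 33), (192, 30, 34), (193, 30, 34), (194, 30, 34), (195, 32, 34), (196, 45, 40), (197, 67, 56), (198, 86, 79), (199, 98, 98), (200, 103, 106), (201, 104, 107), (202, 105, 111), (203, 109, 129), (204, 113, 165), (205, 114, 202), (206, 115, 219), (207, 115, 223), (208, 116, 225), (209, 116, 228), (210, 117, 231), (211, 117, 234), (212, 118, 237), (213, 115, 236), (214, 105, 218), (215, 94, 164), (216, 89, 110), (217, 89, 92), (218, 92, 96), (219, 96, 114), (220, 99, 147), (221, 100, 184)]
```

View pics/w17a.png

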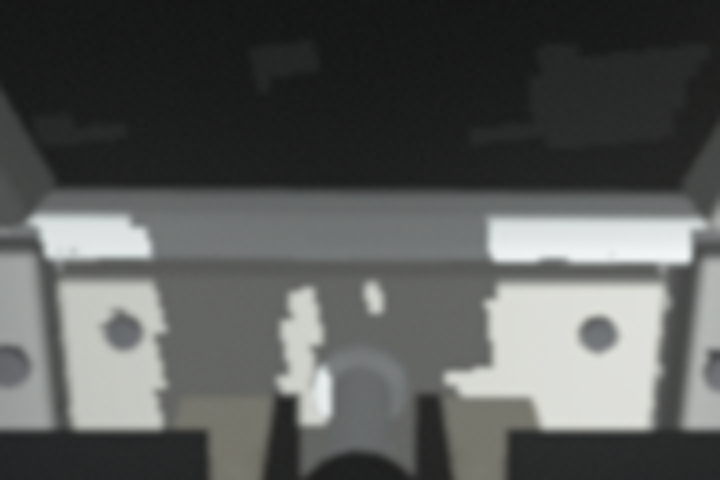

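>>> jog_arm([
  {"x": 0.04, "y": 0, "z": 0.097, "roll": 0},
  {"x": 0.02, "y": 0, "z": 0.049, "roll": 0},
  {"x": 0, "y": 0, "z": 0, "roll": 0},
])

```text
clock: 22.35
tool_pos: [0.4737, 0.0452, 0.0313]
orientation: [-179.4, 5.1, -96.5]
force: [-0.1, -2.4, -3.3]
opening: 0.0156
```

```bash
python3 nest.py; python3 meas.py w18
```

```text
22.35 tcp [0.4737 0.0452 0.0313] knob nest x,y -0.0669 0.0001 z 0.0502 carrier x 0.0011 F along -2.4 lat -0.2 z -3.28 ori [-179.43    5.07  -96.54]
[(190, 29, 35), (191, 29, 36), (192, 30, 36), (193, 30, 36), (194, 30, 37), (195, 30, 37), (196, 31, 37), (197, 37, 40), (198, 54, 55), (199, 77, 80), (200, 95, 98), (201, 102, 106), (202, 104, 108), (203, 105, 108), (204, 107, 116), (205, 111, 144), (206, 114, 182), (207, 115, 212), (208, 115, 222), (209, 116, 225), (210, 116, 227), (211, 116, 229), (212, 117, 232), (213, 117, 235), (214, 117, 236), (215, 112, 237), (216, 99, 220), (217, 91, 162), (218, 90, 109), (219, 94, 104), (220, 101, 130), (221, 108, 171)]
190 [(0.012, np.float64(-102.3)), (0.016, np.float64(-103.6)), (0.024, np.float64(-106.3))]
193 [(0.012, np.float64(-100.4)), (0.016, np.float64(-101.8)), (0.024, np.float64(-104.6))]
196 [(0.012, np.float64(-98.6)), (0.016, np.float64(-100.0)), (0.024, np.float64(-102.9))]
199 [(0.012, np.float64(-96.7)), (0.016, np.float64(-98.2)), (0.024, np.float64(-101.1))]
202 [(0.012, np.float64(-94.8)), (0.016, np.float64(-96.4)), (0.024, np.float64(-99.4))]
205 [(0.012, np.float64(-92.9)), (0.016, np.float64(-94.5)), (0.024, np.float64(-97.6))]
208 [(0.012, np.float64(-91.0)), (0.016, np.float64(-92.6)), (0.024, np.float64(-95.8))]
211 [(0.012, np.float64(-89.1)), (0.016, np.float64(-90.7)), (0.024, np.float64(-94.1))]
214 [(0.012, np.float64(-87.1)), (0.016, np.float64(-88.8)), (0.024, np.float64(-92.2))]
217 [(0.012, np.float64(-85.2)), (0.016, np.float64(-86.9)), (0.024, np.float64(-90.4))]
220 [(0.012, np.float64(-83.2)), (0.016, np.float64(-85.0)), (0.024, np.float64(-88.6))]
```

View pics/w18a.png

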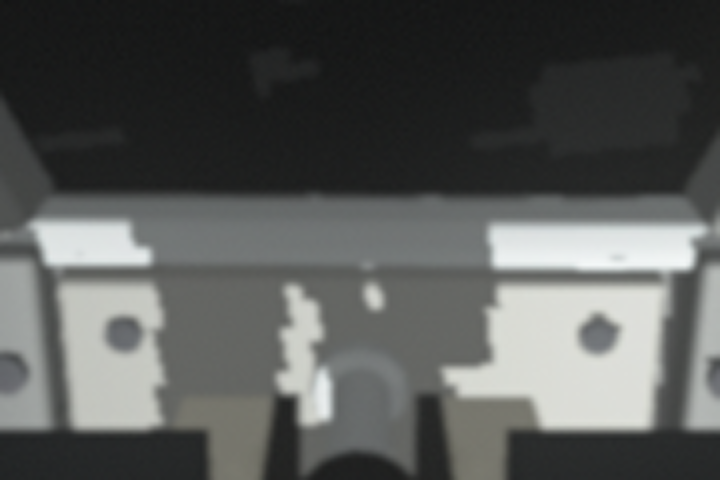

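>>> jog_arm([
  {"x": 0.02, "y": 0, "z": 0.06, "roll": 0},
  {"x": 0, "y": 0, "z": 0, "roll": 0},
])

```text
clock: 22.6
tool_pos: [0.4738, 0.045, 0.0308]
orientation: [-179.4, 5.1, -96.5]
force: [-0.4, -2.2, -1.6]
opening: 0.0159
```

>>> jog_arm([
  {"x": 0.02, "y": 0, "z": 0.06, "roll": 0},
  {"x": 0, "y": 0, "z": 0, "roll": 0},
])

```text
clock: 22.8
tool_pos: [0.4738, 0.045, 0.0307]
orientation: [-179.4, 5.1, -96.5]
force: [-4.3, -1.1, 5.5]
opening: 0.0163
```

```bash
python3 nest.py; python3 meas.py w19|head -1
```

```text
22.8 tcp [0.4738 0.045  0.0307] knob nest x,y -0.0671 0.0 z 0.0496 carrier x 0.0009 F along -1.58 lat 4.13 z 5.45 ori [-179.41    5.09  -96.52]
[(190, 30, 35), (191, 30, 35), (192, 30, 36), (193, 31, 36), (194, 31, 37), (195, 31, 37), (196, 31, 37), (197, 33, 38), (198, 51, 44), (199, 77, 61), (200, 93, 83), (201, 100, 100), (202, 103, 107), (203, 104, 108), (204, 105, 111), (205, 109, 126), (206, 113, 160), (207, 114, 197), (208, 115, 218), (209, 116, 223), (210, 116, 225), (211, 116, 227), (212, 117, 230), (213, 117, 234), (214, 118, 236), (215, 117, 238), (216, 111, 232), (217, 98, 190), (218, 92, 128), (219, 94, 104), (220, 100, 122), (221, 108, 161)]
```

View pics/w19a.png

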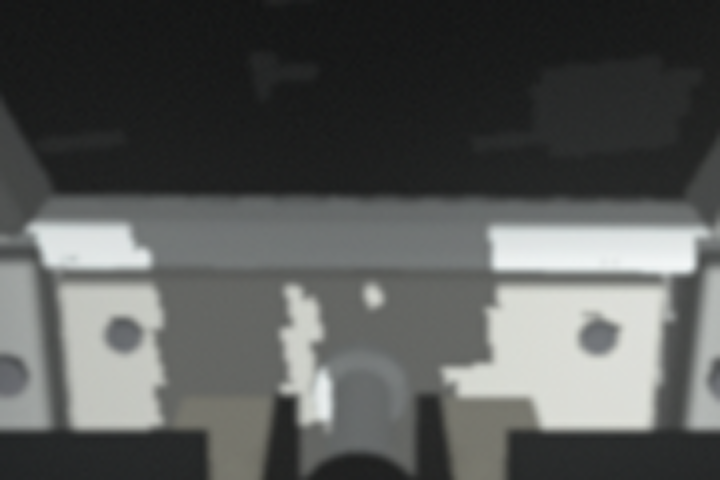

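>>> jog_arm([
  {"x": 0, "y": 0, "z": -0.06, "roll": 0},
  {"x": 0, "y": 0, "z": 0, "roll": 0},
  {"x": -0.05, "y": 0, "z": 0.004, "roll": 0},
  {"x": 0, "y": 0, "z": 0, "roll": 0},
])

```text
clock: 23.25
tool_pos: [0.4738, 0.0452, 0.0308]
orientation: [-179.4, 5.1, -96.5]
force: [-0.8, -3.0, 0.2]
opening: 0.016
```

>>> jog_arm([
  {"x": -0.05, "y": 0, "z": 0.004, "roll": 0},
  {"x": 0, "y": 0, "z": 0, "roll": 0},
])

```text
clock: 23.45
tool_pos: [0.4739, 0.0456, 0.0308]
orientation: [-179.4, 5.1, -96.5]
force: [-1.0, -5.0, 1.2]
opening: 0.0156
```

>>> jog_arm([
  {"x": -0.05, "y": 0, "z": 0.004, "roll": 0},
  {"x": 0, "y": 0, "z": 0, "roll": 0},
])

```text
clock: 23.65
tool_pos: [0.4739, 0.0462, 0.0308]
orientation: [-179.4, 5.1, -96.5]
force: [-0.2, -5.6, 1.2]
opening: 0.0162
```

```bash
python3 nest.py
```

```text
23.65 tcp [0.4739 0.0462 0.0308] knob nest x,y -0.0658 0.0 z 0.0497 carrier x 0.0022 F along -5.6 lat -0.39 z 1.2 ori [-179.42    5.06  -96.54]
```

>>> jog_arm([
  {"x": -0.05, "y": 0, "z": 0.004, "roll": 0},
  {"x": 0, "y": 0, "z": 0, "roll": 0},
])

```text
clock: 23.85
tool_pos: [0.4739, 0.0467, 0.0308]
orientation: [-179.4, 5.1, -96.5]
force: [-0.5, -4.6, 1.7]
opening: 0.0158
```

>>> jog_arm([
  {"x": -0.05, "y": 0, "z": 0.004, "roll": 0},
  {"x": 0, "y": 0, "z": 0, "roll": 0},
])

```text
clock: 24.05
tool_pos: [0.4739, 0.0472, 0.0308]
orientation: [-179.4, 5.1, -96.5]
force: [-1.6, -4.8, 2.4]
opening: 0.0158
```

```bash
python3 nest.py; python3 meas.py w20|head -1
```

```text
24.05 tcp [0.4739 0.0472 0.0308] knob nest x,y -0.0649 0.0001 z 0.0497 carrier x 0.0031 F along -4.93 lat 1.06 z 2.35 ori [-179.43    5.06  -96.54]
[(190, 29, 33), (191, 29, 33), (192, 29, 33), (193, 30, 33), (194, 39, 37), (195, 66, 58), (196, 92, 86), (197, 102, 102), (198, 103, 106), (199, 103, 107), (200, 104, 107), (201, 107, 114), (202, 111, 140), (203, 113, 179), (204, 114, 210), (205, 115, 222), (206, 115, 224), (207, 116, 226), (208, 116, 228), (209, 117, 231), (210, 117, 235), (211, 117, 237), (212, 113, 239), (213, 101, 229), (214, 88, 169), (215, 84, 104), (216, 86, 87), (217, 88, 89), (218, 90, 92), (219, 94, 101), (220, 100, 126), (221, 106, 165)]
```

View pics/w20.png

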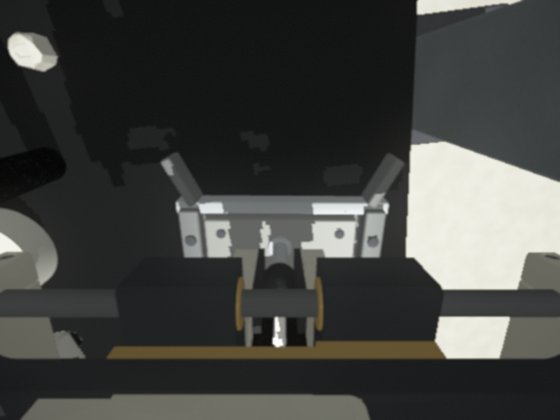

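>>> jog_arm([
  {"x": -0.04, "y": 0, "z": -0.02, "roll": 0},
  {"x": -0.04, "y": 0, "z": 0.0035, "roll": 0},
  {"x": -0.04, "y": 0, "z": 0.0035, "roll": 0},
])

```text
clock: 24.4
tool_pos: [0.4737, 0.0481, 0.0308]
orientation: [-179.5, 5.0, -96.5]
force: [-0.4, -8.2, -0.8]
opening: 0.0159
```

>>> jog_arm([
  {"x": -0.04, "y": 0, "z": 0.0035, "roll": 0},
  {"x": -0.04, "y": 0, "z": 0.0035, "roll": 0},
  {"x": -0.04, "y": 0, "z": 0.0035, "roll": 0},
])

```text
clock: 24.7
tool_pos: [0.4734, 0.0484, 0.0308]
orientation: [-179.5, 5.0, -96.5]
force: [-0.6, -12.8, 1.8]
opening: 0.0156
```

```bash
python3 nest.py
```

```text
24.7 tcp [0.4734 0.0484 0.0308] knob nest x,y -0.0637 0.0007 z 0.0497 carrier x 0.0043 F along -12.77 lat -0.87 z 1.77 ori [-179.52    4.96  -96.53]
```

>>> jog_arm([
  {"x": 0.04, "y": 0, "z": -0.0035, "roll": 0},
  {"x": 0.03, "y": 0, "z": -0.0035, "roll": 0},
  {"x": 0, "y": 0, "z": 0, "roll": 0},
])

```text
clock: 25.0
tool_pos: [0.4734, 0.0483, 0.0308]
orientation: [-179.5, 5.0, -96.6]
force: [-0.9, -7.7, 0.7]
opening: 0.016
```

```bash
python3 nest.py;python3 meas.py w21
```

```text
25.0 tcp [0.4734 0.0483 0.0308] knob nest x,y -0.0638 0.0007 z 0.0497 carrier x 0.0042 F along -7.78 lat 0.06 z 0.74 ori [-179.5     5.01  -96.55]
[(190, 29, 33), (191, 29, 33), (192, 32, 34), (193, 52, 42), (194, 80, 61), (195, 96, 82), (196, 101, 99), (197, 103, 106), (198, 104, 107), (199, 105, 109), (200, 109, 121), (201, 113, 143), (202, 114, 165), (203, 115, 182), (204, 115, 201), (205, 115, 218), (206, 116, 226), (207, 116, 229), (208, 117, 233), (209, 117, 236), (210, 116, 238), (211, 109, 231), (212, 94, 187), (213, 84, 123), (214, 83, 90), (215, 85, 86), (216, 86, 89), (217, 88, 91), (218, 91, 92), (219, 96, 99), (220, 103, 123), (221, 108, 161)]
190 [(0.012, np.float64(-99.4)), (0.016, np.float64(-100.7)), (0.024, np.float64(-103.4))]
193 [(0.012, np.float64(-97.6)), (0.016, np.float64(-99.0)), (0.024, np.float64(-101.7))]
196 [(0.012, np.float64(-95.7)), (0.016, np.float64(-97.2)), (0.024, np.float64(-100.0))]
199 [(0.012, np.float64(-93.9)), (0.016, np.float64(-95.3)), (0.024, np.float64(-98.3))]
202 [(0.012, np.float64(-92.0)), (0.016, np.float64(-93.5)), (0.024, np.float64(-96.5))]
205 [(0.012, np.float64(-90.1)), (0.016, np.float64(-91.7)), (0.024, np.float64(-94.8))]
208 [(0.012, np.float64(-88.2)), (0.016, np.float64(-89.8)), (0.024, np.float64(-93.0))]
211 [(0.012, np.float64(-86.3)), (0.016, np.float64(-87.9)), (0.024, np.float64(-91.2))]
214 [(0.012, np.float64(-84.3)), (0.016, np.float64(-86.0)), (0.024, np.float64(-89.4))]
217 [(0.012, np.float64(-82.4)), (0.016, np.float64(-84.1)), (0.024, np.float64(-87.6))]
220 [(0.012, np.float64(-80.4)), (0.016, np.float64(-82.2)), (0.024, np.float64(-85.8))]
```

View pics/w21a.png

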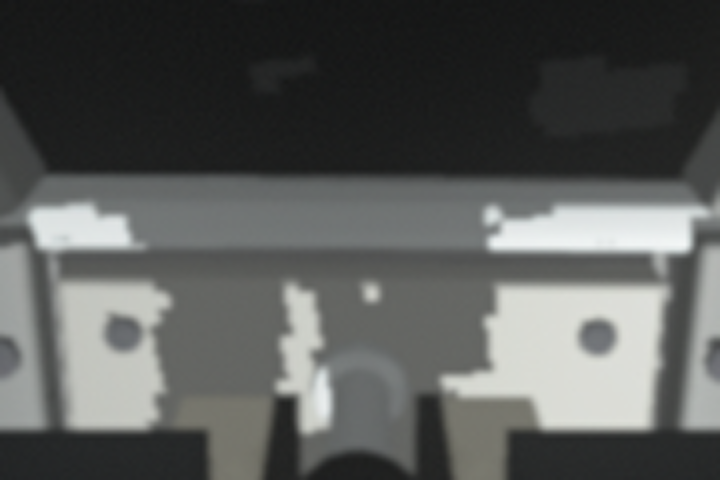

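>>> jog_arm([
  {"x": 0.04, "y": 0, "z": -0.0035, "roll": 0},
  {"x": 0.02, "y": 0, "z": 0, "roll": 0},
  {"x": 0, "y": 0, "z": 0, "roll": 0},
])

```text
clock: 25.35
tool_pos: [0.4735, 0.0481, 0.0308]
orientation: [-179.5, 5.0, -96.5]
force: [-3.0, -6.2, 0.5]
opening: 0.0161
```

>>> jog_arm([
  {"x": 0.03, "y": 0, "z": 0, "roll": 0},
  {"x": 0, "y": 0, "z": 0, "roll": 0},
])

```text
clock: 25.55
tool_pos: [0.4737, 0.048, 0.0308]
orientation: [-179.5, 5.1, -96.5]
force: [-1.6, -3.8, -0.6]
opening: 0.0158
```

>>> jog_arm([
  {"x": 0, "y": 0, "z": 0, "roll": 0},
  {"x": 0, "y": 0, "z": 0, "roll": 0},
  {"x": 0, "y": 0, "z": 0, "roll": 0},
  {"x": 0, "y": 0, "z": 0, "roll": 0},
  {"x": -0.13, "y": 0, "z": -1.5, "roll": 0},
  {"x": -0.27, "y": 0, "z": -3.0, "roll": 0},
  {"x": -0.35, "y": 0, "z": -4.0, "roll": 0},
  {"x": 0, "y": 0, "z": -4.0, "roll": 0},
  {"x": 0, "y": 0, "z": 0, "roll": 0},
], gripper=5)

```text
clock: 26.45
tool_pos: [0.4758, 0.0456, 0.1618]
orientation: [-178.9, 5.3, -96.4]
force: [0.6, 0.4, 0.1]
opening: 0.0501
```

```bash
python3 go.py .49 .21 .2
```

```text
26.45 [0.4758 0.0456 0.1618] [-178.89    5.3   -96.43] [0.65 0.45 0.08] open 0.0501
[[-0.1115, -0.9933, 0.0296], [-0.9895, 0.1138, 0.0896], [-0.0924, -0.0193, -0.9955]]
tool cm [-16.78   0.38  -2.28]
```

>>> jog_arm([
  {"x": -4.2, "y": 0.1, "z": -0.6, "roll": 0},
  {"x": -4.2, "y": 0.1, "z": -0.6, "roll": 0},
  {"x": -4.2, "y": 0.1, "z": -0.6, "roll": 0},
  {"x": -4.2, "y": 0.1, "z": -0.5, "roll": 0},
  {"x": -2, "y": 0, "z": 0.2, "roll": 0},
  {"x": 0, "y": 0, "z": 0, "roll": 0},
  {"x": 0, "y": 0, "z": 0, "roll": 0},
])

```text
clock: 27.15
tool_pos: [0.4888, 0.2293, 0.1928]
orientation: [-179.5, 5.0, -96.5]
force: [-1.2, -0.4, 0.7]
opening: 0.05
```

```bash
python3 w.py w22
python3 - <<'E'
from h import *
import cv2
s=ctrl.snapshot('scene'); save(s,'s22')
a=cv2.imread('pics/s22.png')[150:290,200:380]; cv2.imwrite('pics/s22a.png',cv2.resize(a,None,fx=4,fy=4,interpolation=cv2.INTER_CUBIC))
a=cv2.imread('pics/w22.png')[50:260,180:400]; cv2.imwrite('pics/w22a.png',cv2.resize(a,None,fx=2.8,fy=2.8,interpolation=cv2.INTER_CUBIC))
E
```

```text
27.15 [0.4888 0.2293 0.1928] [-179.49    5.02  -96.5 ] [-1.17 -0.41  0.72] [ 43.8   7.5 -20.2  -3.3 -58.1 -48.7] 0.049970302028943196
```

View pics/w22.png

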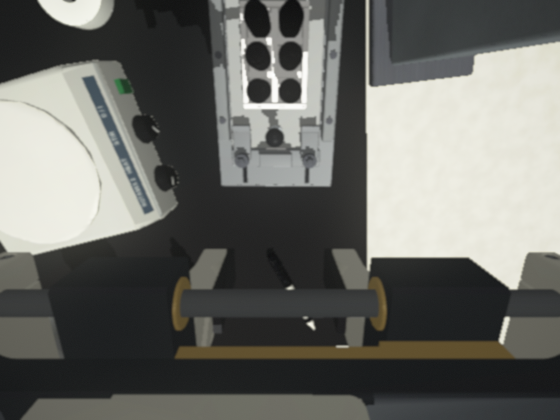

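View pics/s22a.png

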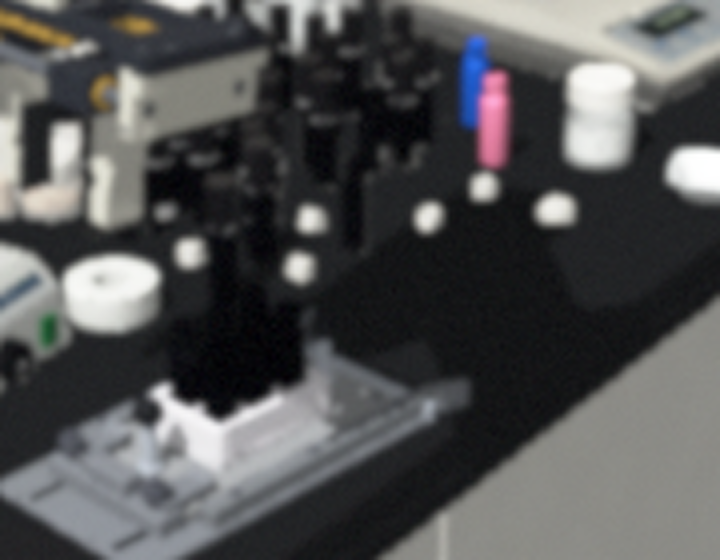

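>>> jog_arm([
  {"x": 4.2, "y": 0, "z": -0.3, "roll": 0},
  {"x": 4.2, "y": 0, "z": -0.3, "roll": 0},
  {"x": 0, "y": 0, "z": 0, "roll": 0},
  {"x": 0, "y": 0, "z": 0, "roll": 0},
])

```text
clock: 27.65
tool_pos: [0.4797, 0.144, 0.1925]
orientation: [-179.4, 5.1, -96.7]
force: [0.6, -0.5, 0.7]
opening: 0.0497
```

```bash
python3 w.py w23
python3 - <<'E'
import cv2
a=cv2.imread('pics/w23.png')[0:260,170:390]; cv2.imwrite('pics/w23a.png',cv2.resize(a,None,fx=2.3,fy=2.3,interpolation=cv2.INTER_CUBIC))
a=cv2.imread('pics/w23.png')[0:90,210:350]; cv2.imwrite('pics/w23b.png',cv2.resize(a,None,fx=5,fy=5,interpolation=cv2.INTER_CUBIC))
E
```

```text
27.65 [0.4797 0.144  0.1925] [-179.4    5.1  -96.7] [ 0.61 -0.52  0.69] [ 36.5   4.1 -24.1  -3.9 -58.  -41.3] 0.049683485722045284
```

View pics/w23a.png

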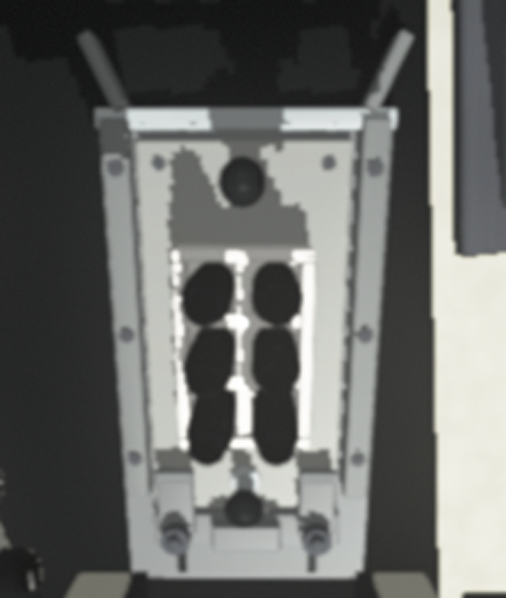

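View pics/w23b.png

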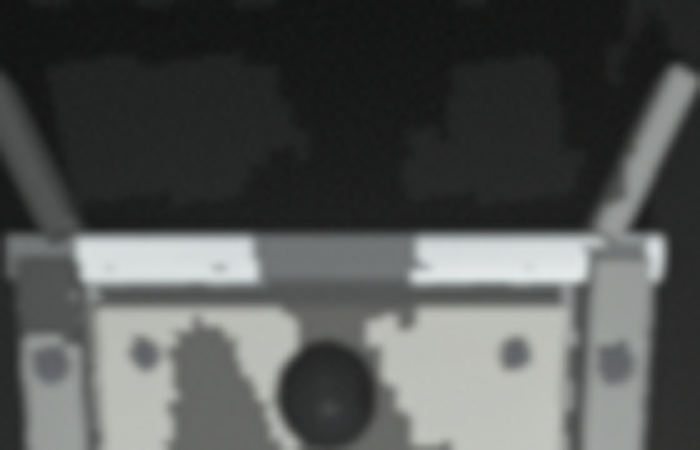

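Run:
```python
from h import *
print(ctrl.close_job()); print(ctrl.get_obs()['clock'])
```

```text
the job is handed in; nothing more can be done
None
the job is handed in; nothing more can be done
```

The carrier is in the nest against the back stop, flat, with all six bottles standing. The job was handed in at about 28 s of the 64 s; no verdict was reported.

**What I did:**
- I lifted the front knob to about 6.7° nose-up and set the leading edge on the sill, about 30 mm past its outer face.
- I then took the rear knob, carried the carrier over the sill and set its trailing end down about 1.5–2 mm behind it.
- I slid it on in 0.4–0.5 mm steps. Sliding took about 5 N. At the solid face the wrist force rose to 12.8 N, so about 8 N of that was on the stop. I then backed the push down to about 4 N, let go and retreated.

**Last checks in the pictures after release:**
- The trailing edge is parallel to the sill and about 3.5 mm behind it.
- The leading edge is under the hold-down fingers and the plate lies between the rails.
- The neighbouring things that show in those views look unmoved.

**What went wrong or is uncertain:**
- **Tool tilt:** early on, the last joint ran into its range limit and left the tool tilted about 5° along the carrier's length. I allowed for this in every later move.
- **Gripper opening:** it read 16 mm on the 18 mm knobs, but both lifts held.
- **Pad contact:** I could not measure it after release. I infer it because the solid face was felt, the tool moved only about 0.4 mm while easing off, and sliding friction exceeds the pad's push.

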